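# Mount the gauge rod between centres and hold the spring probe on its collar

## Task

Lay the aluminium rod, either way round, in the V rests of the bench centres, let go of it, and slide the tailstock up until the rod is snug between both centres, the noses in its end holes. Then take the spring probe from its stand and hold it upright with its tip on top of the rod's raised collar, mid-width, pressing gently so that the plunger is about half way in. Leave the jar, ring and screwdriver alone, and finish while still holding the probe there: do not let go.

Things in the scene. Friction and masses are not known exactly. Their poses are not given: they have to be found in the camera images.
- fixture: Bench centres, fixed: dark steel bed 90 mm wide (x), 360 mm long (y from -215 to +145 mm), 20 mm thick. Origin on the table, z up, y from tailstock to headstock. Grey headstock block at y = 89 to 135 mm, 70 mm wide, top at z = 100 mm. Two steel V rests, 8 mm thick, at y = +47 and -50 mm (arms reach x = +-17, z = 78 mm) hold a 20 mm rod with its axis at x = 0, z = 75 mm.
- head_nose (a point): Root of the headstock's nose, in the middle of its round shoulder face: fixture y = +85 mm, z = 75 mm. The nose is 8 mm long, 7 mm thick at the root, tapering, pointing to the fixture's -y.
- lay (a point): Where to lay the centre of the rod: fixture x = 0, y = -12 mm, z = 75 mm. A rod along y centred here lies in both V rests clear of both noses while the tailstock is open; the tailstock then pushes it along the rests on to the headstock.
- seat (a point): Where the centre of the rod lies once it is seated between the centres: fixture x = 0, y = +10 mm, z = 75 mm.
- tailstock (a joint): Travel of the tailstock along the bed's +y (m): 0 open, 0.078 end of travel, 0.070 with the rod snug between both shoulders; starts at 0 to 0.015. Slides stiffly (3 N), stays where left. Its shoulder face is at fixture y = -135 mm + travel, with an 8 mm nose like the headstock's; its block (70 mm wide, top at z = 100 mm) ends 55 mm behind that face.
- tail_grip (a point): Middle of the upper part of the black upright tab on top of the tailstock, to pinch or push: 30 mm wide (x), 16 mm thick (y), from z = 100 mm to 145.5 mm; this point is at z = 128.5 mm, on the tab's axis, 30 mm behind the tailstock's shoulder face.
- rack: Wooden rod rack, fixed, base 60 x 150 mm (x, y), 10 mm thick, with two V rests 8 mm thick at y = +-50 mm whose arms reach z = 48 mm and x = +-17 mm; origin on the table under its middle. It starts to the left or right of the bench centres.
- rod: Aluminium gauge rod, 20 mm diameter, 150 mm long, 0.15 kg, lying on the rack along the rack's y, axis 45 mm above the table. Origin on its axis at mid-length, its y along the axis; it may be rolled about that axis. Each end has a 10 mm hole, 10 mm deep. The raised collar, 26 mm diameter and 14 mm wide, is centred 22 mm from the origin towards the rod's +y.
- collar (a point): Centre of the raised collar, on the rod's axis; the collar's top is 13 mm above this point.
- stand: Grey probe stand, fixed: base 90 x 90 x 8 mm with a square pocket block 51 x 47 mm up to z = 65 mm in which the probe stands upright. Origin on the table under its middle. It starts on the side where the rack is not.
- probe: Spring probe, 0.13 kg: black square barrel 22 x 22 x 90 mm with two thin metal bands, upright in the stand, square with the stand's x and y, its lower 20 mm in a 25 mm square pocket (lift it straight up). Origin: centre of the barrel's lower face, 45 mm above the table at the start; z up along the barrel. Below are a nose 14 mm thick, 15 mm long, and the thin sprung plunger.
- probe_tip (a point): Lowest point of the plunger's 7 mm ball tip; with the plunger out it is on the barrel's axis, 37 mm below the probe's origin; it moves up as the plunger is pressed in.
- plunger (a joint): How far the plunger is pressed in (m): 0 out, 0.016 fully in. Spring 300 N/m with 0.6 N preload: half way in (8 mm) is about 3 N.
- jar: Bystander: grey closed jar, 60 mm diameter, 75 mm high, origin under it.
- setting_ring: Bystander: steel ring 54 mm diameter, 18 mm high, lying flat, origin under it.
- screwdriver: Bystander: lying screwdriver with a grey handle, beyond the bench centres, its blade pointing to the left as the robot sees it.

How it is judged:
By the outcome, as a careful person would: the job done as asked, in the order asked, and still so for the second after the job is handed in, while the arm keeps its last pose, push and grip.
It also fails if it takes over 67 s, if anything falls off the work surface, if the arm or the gripper's body presses on something with over 40 N, if the wrist force passes 120 N, or if a joint passes its speed limit or range.

## Robot

A 6-joint arm with a two-finger parallel gripper is mounted at the origin on the work surface. World frame = base frame: x ahead of the robot, y to its left, z up, the work surface at z = 0. Lengths are in mm, angles in rad, forces in N, time in s.
With the tool pointing down it reaches from about 250 to 725 mm from the base axis. Payload 4 kg.
Tool frame: the origin (TCP) lies between the finger pads; the fingertips stand 22 mm ahead of it and the grasp point (between the pads) lies 3 mm ahead of it; z points along the fingers, y is the direction in which the jaws open and shut (so a half turn about z gives the same grasp; the last joint's range is limited). The gripper opens to 85 mm and grips with 20 to 120 N. Pads are 22 mm wide; open, the fingers measure 114 mm over their backs; the gripper's body (76 mm by 85 mm) begins 54 mm behind the grasp point. The pads swing forward as they close: fully open they stand 13 mm farther back than shut.
Start: joints at [-1.133, 0.241, 0.005, 1.335, 0, 1.571], TCP at [211.972, -452.844, 253.306] pointing down, gripper open.
Joint ranges: [-2.72, 2.72], [-1.05, 1.87], [-1.09, 1.28], [-1.99, 2.15], [-1.42, 1.44], [-3.14, 3.14]. Speed limits (rad/s): [2.79, 2.79, 3.14, 3.14, 3.14, 3.14].

## Interface

Orientations are given as a unit quaternion [x, y, z, w].
In Python, from bench import * gives the robot as it stands.
- The arm moves only by the tool send_rows, never from a script. Its argument "motion" is one flat list of numbers, 5 for each row, row after row: the closure in counts, from 0 (fully open) to 255 (shut), then the shift along the tool's x, y, z in m, then the turn about the tool's z in degrees. In form: [grip, tx, ty, tz, turn, grip, tx, ty, tz, turn, ...]. A call has 1 to 10 rows; each row shifts and turns the commanded pose from where the row before left it, along the tool's axes as they then stand; what a row does not reach is not made up. A row lasts 1/10 s, in which the tool goes at most 50 mm and 8.59 degrees, less where a joint would pass 70% of its speed; a pose out of reach is approached as far as the arm can. A call is refused whole if a number of a shift passes 0.05 or a number of a turn 8.59, either way. A call with a gripper value outside its range is refused whole. The fingers move at their own pace and stop on an object; "squeeze" is the grip in N (left out, the last holds). Time passes only in rows, so rows that do not move let the fingers close. It gives the time, the measured TCP pose, the force and the opening at its end, in the units of the state.
- observe(): the state, without advancing time (a new reading comes with each control period).
- get_image(name): name is "scene" or "top" or "wrist"; returns the picture (420x560x3 uint8, red, green, blue); there is no depth.
- camera_params(name): a dict with "fx", "fy", "cx", "cy" (pixels), "R" (3x3) and "t" (3): a world point X has camera coordinates R X + t. Camera axes: x right, y down, z forward; pixel columns grow to the right and rows downward; lengths in mm; the calibration is good to about 2 mm. A picture is of the moment at which its call begins: read the wrist's pose just before it. camera_params takes no time and is no camera call; for the wrist camera it gives the pose at the moment of the call.
- finish_job(): hands the job in, once; it reports no verdict.
Trained networks look in the newest picture that a camera, given by its name, has taken for a name from the list of things; names that differ only in an ending like _2 or _b are one class to them, and where a whole thing is asked for, a point or a joint stands for the part that bears it (a point fixed in the world has none). Each returns a list of dicts, best first, with "p" (0 to 1); they miss things now and then, are a little off and sometimes report something else, mostly with a low value. They report only what shows in the picture. A call takes as long as a camera call.
- look_for(label, camera): "point" ([x, y, z] in mm, in world coordinates, good to about 4 mm: the middle of the surface that is visible of it).
The state is a dict: "time_s": time; "joint_positions": joint angles; "qvel": joint speeds; "tau": joint torques, N m; "tcp_pos": TCP position; "tcp_rot": TCP orientation; "wrist_force": force on the tool from outside, world axes, zero at the start; "torque": the same for the moment, N m; "width": finger opening in mm.
Only numpy, scipy, OpenCV 4.12 (cv2) and the standard library are available. Lean on these libraries where they do the work, as an engineer would, in place of code of your own. Each camera call takes 0.05 s, during which the arm holds its last target.

## Working session

There is one attempt and no reset: what is moved stays moved. The work goes in short steps, Python scripts to look and compute and a tool call to move; the robot and the scene stay as the last step left them, time stands still between calls to the robot, and variables do not carry over. Pictures are saved under pics/ and viewed, and the job is handed in when it is done.

Besides the shell and the picture viewer there is one more tool, called after "Request:" as name(argument=value, ...) on one line, values as JSON. send_rows: Moves the arm, as the interface text tells. Its arguments: {"type":"object","properties":{"motion":{"type":"array","items":{"type":"number"}},"squeeze":{"type":"number"}},"required":["motion"]}

```bash
ls; mkdir -p pics; python3 - <<'E'
from bench import *
import cv2
s=observe(); print(s)
for n in ["scene","top"]:
    im=get_image(n); cv2.imwrite(f"pics/{n}0.png",im[:,:,::-1])
    p=camera_params(n); print(n,p)
    for l in ["fixture","rack","rod","collar","stand","probe","tailstock","tail_grip","head_nose","jar"]:
        print(l,[(d["p"],[round(v,1) for v in d["point"]]) for d in look_for(l,n)][:2])
E
```

```text
pics
{'time_s': 0.0, 'joint_positions': array([-1.13299399e+00,  2.41431883e-01,  3.73026989e-03,  1.33519000e+00,
        1.44295531e-05,  1.57080739e+00]), 'qvel': array([-0.00202224,  0.00185524,  0.00046669,  0.00074598,  0.00173318,
        0.0001779 ]), 'tau': array([ 8.45658997e-05, -3.72315145e+01,  2.52408350e+01,  1.68355537e-02,
        6.50698576e-05, -2.01048159e-06]), 'tcp_pos': array([ 211.73303523, -452.31617331,  252.4057673 ]), 'tcp_rot': array([ 9.76137324e-01,  2.17151622e-01, -2.20466277e-04, -1.02420849e-03]), 'wrist_force': array([-0.4890435 ,  0.2254812 , -0.49833891]), 'torque': array([-0.00326644, -0.0102256 ,  0.01284742]), 'width': 85.44459511930631}
scene {'fx': 541.4121079433804, 'fy': 541.4121079433804, 'cx': 287.248333702368, 'cy': 213.18298634239864, 'R': array([[-4.18803315e-02,  9.99122277e-01,  8.44572902e-04],
       [ 7.63113774e-01,  3.25331381e-02, -6.45444779e-01],
       [-6.44905734e-01, -2.63869361e-02, -7.63806470e-01]]), 't': array([  44.10873097, -384.58016984, 1748.47521876])}
fixture [(0.95, [624.3, 12.8, 16.3])]
rack [(0.84, [470.9, 2
[... 476 characters left out ...]
04.3010680344349, 'cx': 285.26899206006436, 'cy': 209.36907143927442, 'R': array([[ 2.20802853e-02, -9.99756101e-01, -4.45940768e-04],
       [-9.92328390e-01, -2.18619633e-02, -1.21681639e-01],
       [ 1.21642212e-01,  3.12928499e-03, -9.92569081e-01]]), 't': array([ -37.21911675,  592.23365859, 1395.71030795])}
fixture [(0.84, [601.8, 9.2, 22.4])]
rack [(0.91, [454.9, 249.7, 7.0])]
rod [(0.83, [458.4, 265.8, 49.5])]
collar [(0.83, [456.7, 264.1, 54.8])]
stand []
probe [(0.51, [455.7, -274.3, 134.8])]
tailstock [(0.58, [594.3, -112.8, 100.7])]
tail_grip [(0.56, [594.4, -107.3, 102.1])]
head_nose [(0.66, [603.7, 14.7, 20.0])]
jar [(0.86, [694.0, -350.4, 77.7]), (0.24, [454.0, -268.6, 7.5])]
```

View pics/scene0.png

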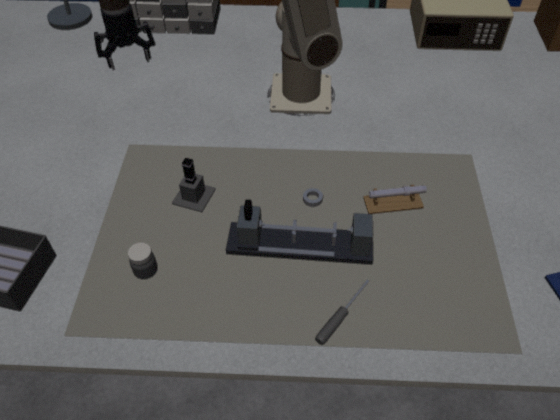

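View pics/top0.png

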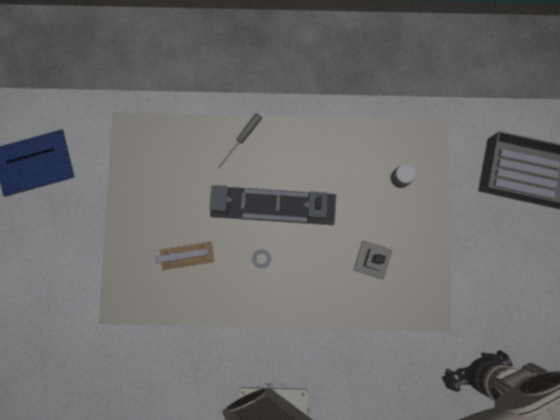

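```bash
python3 - <<'E'
import cv2
a=cv2.imread("pics/top0.png"); s=cv2.imread("pics/scene0.png")
cv2.imwrite("pics/a.png",cv2.resize(cv2.convertScaleAbs(a[160:300,140:420],alpha=1.8),None,fx=2.8,fy=2.8,interpolation=cv2.INTER_CUBIC))
cv2.imwrite("pics/b.png",cv2.resize(cv2.convertScaleAbs(s[140:280,165:435],alpha=1.8),None,fx=2.9,fy=2.9,interpolation=cv2.INTER_CUBIC))
E
```

```text
(no output)
```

View pics/a.png

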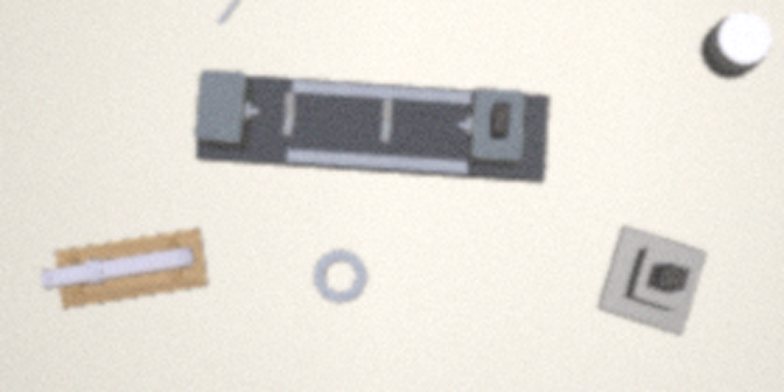

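View pics/b.png

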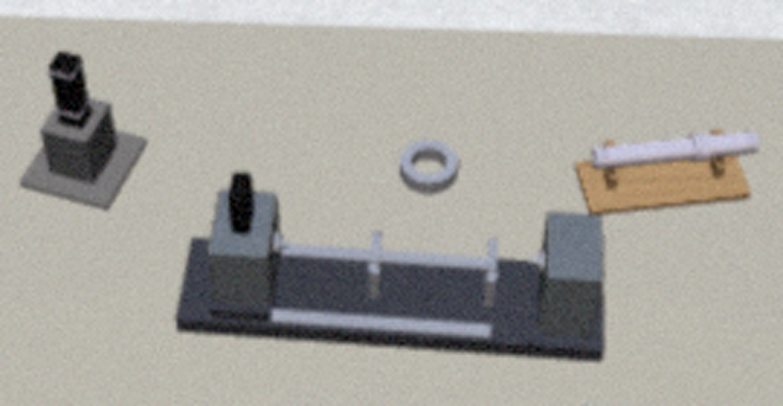

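```bash
cat > h.py <<'E'
import numpy as np, cv2
from scipy.spatial.transform import Rotation as Ro
def plane(p,uv,z):
    uv=np.atleast_2d(np.array(uv,float)); d=np.c_[(uv[:,0]-p["cx"])/p["fx"],(uv[:,1]-p["cy"])/p["fy"],np.ones(len(uv))]
    R=np.array(p["R"]);C=-R.T@p["t"]; d=d@R
    return C+d*((z-C[2])/d[:,2])[:,None]
def proj(p,X):
    X=np.atleast_2d(X); c=X@np.array(p["R"]).T+p["t"]
    return np.c_[p["fx"]*c[:,0]/c[:,2]+p["cx"],p["fy"]*c[:,1]/c[:,2]+p["cy"]]
def place(pose,L):  # pose x,y,yaw(rad)
    x,y,a=pose; c,s=np.cos(a),np.sin(a); L=np.atleast_2d(np.array(L,float))
    return np.c_[x+c*L[:,0]-s*L[:,1], y+s*L[:,0]+c*L[:,1], L[:,2]]
def fit(obs,x0,sc=False):
    # obs: list of (params, local pts, uv)
    from scipy.optimize import least_squares
    f=lambda q: np.concatenate([(proj(p,place((q[0],q[1],q[2]),L))-np.array(uv)).ravel() for p,L,uv in obs])
    r=least_squares(f,[x0[0],x0[1],x0[2]],x_scale=[10,10,.05],loss='soft_l1'); return r.x,f(r.x).reshape(-1,2)
def st(s):
    R=Ro.from_quat(s["tcp_rot"]).as_matrix(); return s["tcp_pos"],R
def goto(target,yaw,s=None,pos=None,R=None):
    """displacement in current tool axes, and turn in deg for tool y axis to world heading yaw(mod 180)"""
    if s is not None: pos,R=st(s)
    d=R.T@(np.array(target)-pos)
    h=np.degrees(np.arctan2(R[1,1],R[0,1])); 
    t=-(np.degrees(yaw)-h); t=(t+90)%180-90
    return np.round(d,1),round(t,2),round(h,2)
E
python3 - <<'E'
from bench import *; from h import *
p=camera_params("top")
c=lambda L:[(140+x/2.8,160+y/2.8) for x,y in L]
r=plane(p,c([(42,279),(192,258)]),45);print("rod",r.round(),np.degrees(np.arctan2(*(r[0]-r[1])[[1,0]])))
L=[[-45,145,20],[-45,-215,20],[45,-215,20]]
print("fix",fit([(p,L,c([(197,158),(544,180),(549,96)]))],(600,0,0)))
print("rack",fit([(p,[[-30,75,10],[-30,-75,10],[30,-75,10],[30,75,10]],c([(64,308),(208,285),(201,229),(56,253)]))],(455,250,0)))
print("stand",fit([(p,[[-45,45,8],[-45,-45,8],[45,-45,8],[45,45,8]],c([(598,306),(681,334),(707,252),(624,226)]))],(470,-270,.3)))
w=camera_params("wrist");print(w); s=observe(); print(s["time_s"])
R=st(s)[1]; print("cam in tool", R.T@(-np.array(w["R"]).T@w["t"]-s["tcp_pos"]), np.array(w["R"])@R)
E
```

```text
rod [[443. 336.  45.]
 [467. 187.  45.]] 99.23099853859411
fix (array([ 6.08159527e+02,  4.62891946e+01, -4.46182968e-02]), array([[-1.04393989,  0.01299   ],
       [ 0.42655196,  0.48922034],
       [ 0.35035054, -0.54955261]]))
rack (array([4.55782916e+02, 2.53147616e+02, 1.82988221e-01]), array([[-0.2327015 ,  0.61548868],
       [ 0.44066023,  0.35079775],
       [-0.05788299, -0.39860259],
       [-0.11989318, -0.57446222]]))
stand (array([ 4.56828059e+02, -2.78236632e+02, -3.02537559e-01]), array([[-0.30634313,  0.39741052],
       [ 0.1839167 ,  0.55343992],
       [ 0.20658254, -0.19660348],
       [-0.09083051, -0.92111474]]))
{'fx': 292.0751672838964, 'fy': 292.0751672838964, 'cx': 285.24064211758935, 'cy': 213.7302133874322, 'R': array([[ 4.23847640e-01, -9.05733382e-01,  4.68707691e-04],
       [-8.74685284e-01, -4.09183908e-01,  2.59796427e-01],
       [-2.35114509e-01, -1.10524074e-01, -9.65663294e-01]]), 't': array([-501.51355381,  -32.50478223,  377.70056487])}
1.1
cam in tool [  66.69047464    1.33086235 -120.10283529] [[-1.00139485e-04  9.99999906e-01 -4.21372388e-04]
 [-9.65671543e-01 -2.06160133e-04 -2.59766103e-01]
 [-2.59766165e-01  3.80894481e-04  9.65671473e-01]]
```

```bash
cat >> h.py <<'E'
def plan(target,yaw,grip,n,s,dec=3,up=None):
    """rows from the measured pose; heading of tool y -> yaw deg mod 180"""
    pos,R=st(s); pos=np.array(pos); _,t,_=goto(target,np.radians(yaw),pos=pos,R=R)
    rows=[];T=np.array(target,float)
    R=R.copy(); done=0
    for i in range(n):
        d=R.T@((T-pos)/(n-i))/1000; d=np.round(d,dec); tr=round((t-done)/(n-i),1)
        rows+= [grip,*[float(v) for v in d],tr]
        pos=pos+R@d*1000; R=R@Ro.from_rotvec([0,0,np.radians(tr)]).as_matrix(); done+=tr
    print("turn",t,"end err",(T-pos).round(1)); print("[",", ".join(f"{v:g}" for v in rows),"]",sep="")
E
python3 - <<'E'
from bench import *; from h import *
s=observe(); plan([590,30,250],-2.6,0,16,s)
E
```

```text
turn -62.32 end err [-0.   0.2 -0.3]
[0, 0.034, -0.017, 0, -3.9, 0, 0.035, -0.015, 0, -3.9, 0, 0.036, -0.013, 0, -3.9, 0, 0.037, -0.01, 0, -3.9, 0, 0.038, -0.007, 0, -3.9, 0, 0.038, -0.005, 0, -3.9, 0, 0.038, -0.002, 0, -3.9, 0, 0.038, 0, 0, -3.9, 0, 0.038, 0.003, 0, -3.9, 0, 0.038, 0.006, 0, -3.9, 0, 0.038, 0.008, 0.001, -3.9, 0, 0.037, 0.011, 0, -3.9, 0, 0.036, 0.013, 0.001, -3.9, 0, 0.035, 0.015, 0, -3.9, 0, 0.034, 0.018, 0.001, -3.9, 0, 0.033, 0.02, 0, -3.8]
```

Request:
send_rows(motion=[0, 0.034, -0.017, 0, -3.9, 0, 0.035, -0.015, 0, -3.9, 0, 0.036, -0.013, 0, -3.9, 0, 0.037, -0.01, 0, -3.9, 0, 0.038, -0.007, 0, -3.9, 0, 0.038, -0.005, 0, -3.9, 0, 0.038, -0.002, 0, -3.9, 0, 0.038, 0, 0, -3.9, 0, 0.038, 0.003, 0, -3.9, 0, 0.038, 0.006, 0, -3.9])

```text
time_s: 2.1
tcp_pos: [448.9, -150.8, 253.5]
tcp_rot: [0.847, 0.532, 0.0, 0.0]
wrist_force: [0.3, -0.4, 0.9]
width: 85.3
```

Request:
send_rows(motion=[0, 0.038, 0.008, 0.001, -3.9, 0, 0.037, 0.011, 0, -3.9, 0, 0.036, 0.013, 0.001, -3.9, 0, 0.035, 0.015, 0, -3.9, 0, 0.034, 0.018, 0.001, -3.9, 0, 0.033, 0.02, 0, -3.8, 0, 0, 0, 0, 0, 0, 0, 0, 0, 0])

```text
time_s: 2.9
tcp_pos: [590.1, 30.6, 249.6]
tcp_rot: [0.723, 0.691, -0.001, -0.0]
wrist_force: [-0.9, 0.3, -0.3]
width: 85.3
```

```bash
cat > snap.py <<'E'
from bench import *; from h import *
import sys,pickle
n=sys.argv[1]
s=observe(); w=camera_params("wrist"); im=get_image("wrist")
pickle.dump((s,w,im),open(f"pics/{n}.pkl","wb"))
cv2.imwrite(f"pics/{n}.png",cv2.convertScaleAbs(cv2.resize(im[:,:,::-1],(800,600),interpolation=cv2.INTER_CUBIC),alpha=1.8))
print(s["time_s"],s["tcp_pos"].round(1),s["width"],goto([0,0,0],0,s)[2],s["wrist_force"].round(2))
E
python3 snap.py w1
```

```text
2.9 [590.1  30.6 249.6] 85.26177496134872 -2.54 [-0.94  0.29 -0.27]
```

View pics/w1.png

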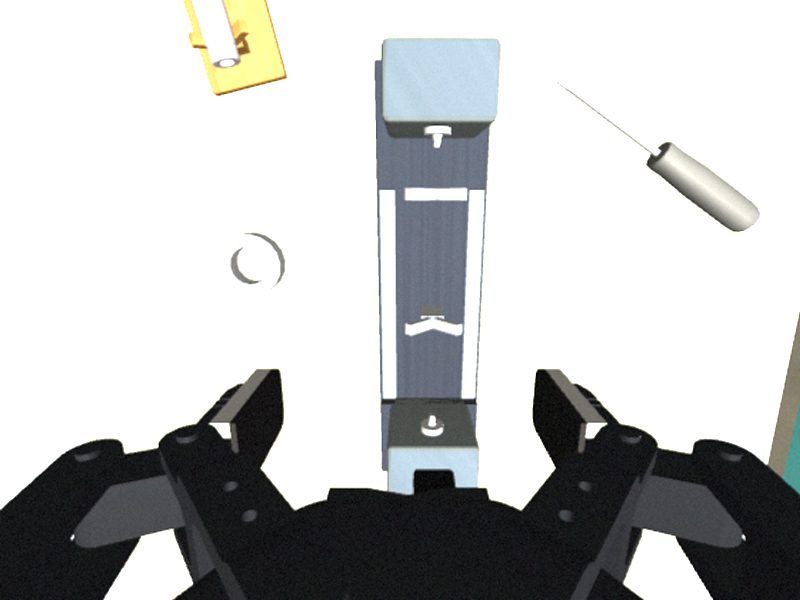

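```bash
python3 - <<'E'
import pickle,cv2,numpy as np
s,w,im=pickle.load(open("pics/w1.pkl","rb"))
a=im[20:150,255:355,::-1]; b=im[210:350,255:355,::-1]
z=lambda c:cv2.resize(c,None,fx=4,fy=4,interpolation=cv2.INTER_CUBIC)
o=np.zeros((560,800,3),np.uint8); A=z(a);B=z(b); o[:A.shape[0],:400]=A;o[:B.shape[0],400:]=B
cv2.imwrite("pics/c1.png",cv2.convertScaleAbs(o,alpha=1.3))
E
```

```text
(no output)
```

View pics/c1.png

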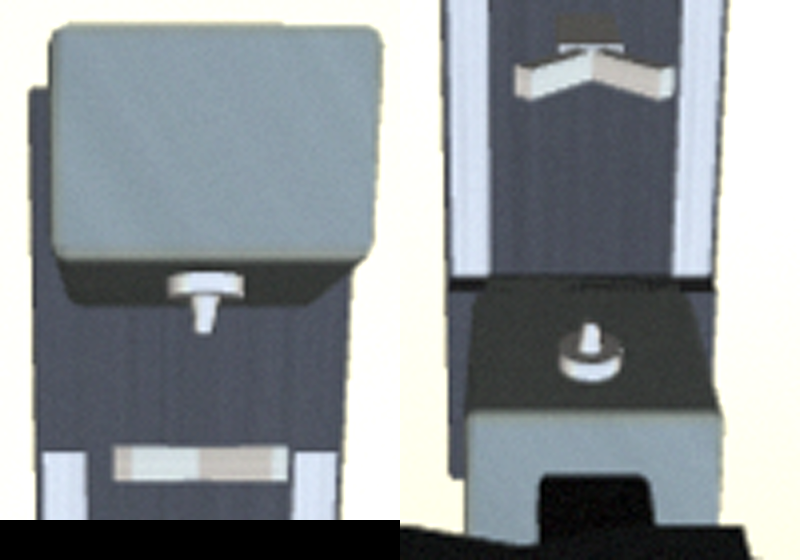

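```bash
cat > fx.py <<'E'
import pickle
from h import *
from scipy.optimize import least_squares
s,w,im=pickle.load(open("pics/w1.pkl","rb"))
A=lambda x,y:(255+(x+.5)/4-.5,20+(y+.5)/4-.5); B=lambda x,y:(255+(x-400+.5)/4-.5,210+(y+.5)/4-.5)
L=[[-17,51,78],[17,51,78],[-17,43,78],[17,43,78],[-45,145,20],[0,77,75],[-17,-46,78],[17,-46,78],[-17,-54,78],[17,-54,78],[-45,-215,20],[-35,89,100],[35,89,100],[-35,135,100],[35,135,100]]
uv=[A(114,447),A(288,446),A(114,481),A(288,481),A(29,88),A(203,332),B(516,66),B(674,68),B(516,95),B(673,98),B(449,478),A(53,258),A(374,256),A(52,24),A(382,25)]
q,r=fit([(w,L,uv)],(608,46,-.045)); print(q,np.degrees(q[2]));print(r.round(1).tolist())
# with camera shift free? tailstock
p=plane(w,[B(470,415),B(720,413)],100); n=plane(w,[B(590,325)],75)
c,sn=np.cos(q[2]),np.sin(q[2]); Rz=np.array([[c,sn],[-sn,c]])
print("tail shoulder y",((p[:,:2]-q[:2])@Rz.T), "nosetip",(n[:,:2]-q[:2])@Rz.T)
for nm,l in dict(lay=[0,-12,75],seat=[0,10,75]).items(): print(nm,place(q,l).round(1))
E
python3 fx.py
```

```text
[ 6.11672639e+02  4.71386987e+01 -4.44641329e-02] -2.5476071561051277
[[4.6, -0.3], [-3.5, -0.0], [4.6, -0.2], [-3.8, -0.2], [-0.6, -1.3], [0.4, 0.0], [3.9, 1.2], [-3.1, 0.7], [3.9, 1.2], [-3.1, 0.4], [-0.0, 1.3], [-0.9, 0.4], [0.8, 1.0], [-1.5, -2.2], [2.1, -2.4]]
tail shoulder y [[ -33.23961494 -134.07855569]
 [  32.59603711 -133.47914718]] nosetip [[  -0.41087729 -122.02567602]]
lay [[611.1  35.2  75. ]]
seat [[612.1  57.1  75. ]]
```

```bash
python3 - <<'E'
from bench import *; from h import *
s=observe(); plan([465,205,200],10,0,8,s)
E
```

```text
turn -12.62 end err [-0.1 -0.   0.1]
[0, 0.021, -0.017, 0.006, -1.6, 0, 0.022, -0.016, 0.006, -1.6, 0, 0.022, -0.015, 0.006, -1.6, 0, 0.022, -0.015, 0.006, -1.6, 0, 0.023, -0.014, 0.006, -1.6, 0, 0.023, -0.013, 0.007, -1.5, 0, 0.024, -0.013, 0.006, -1.6, 0, 0.024, -0.012, 0.007, -1.5]
```

Request:
send_rows(motion=[0, 0.021, -0.017, 0.006, -1.6, 0, 0.022, -0.016, 0.006, -1.6, 0, 0.022, -0.015, 0.006, -1.6, 0, 0.022, -0.015, 0.006, -1.6, 0, 0.023, -0.014, 0.006, -1.6, 0, 0.023, -0.013, 0.007, -1.5, 0, 0.024, -0.013, 0.006, -1.6, 0, 0.024, -0.012, 0.007, -1.5, 0, 0, 0, 0, 0, 0, 0, 0, 0, 0])

```text
time_s: 3.95
tcp_pos: [465.2, 204.2, 200.7]
tcp_rot: [0.643, 0.766, -0.0, 0.0]
wrist_force: [0.4, -1.2, 0.3]
width: 85.7
```

```bash
python3 snap.py w2
```

```text
3.95 [465.2 204.2 200.7] 85.68529031808035 9.94 [ 0.37 -1.21  0.29]
```

View pics/w2.png

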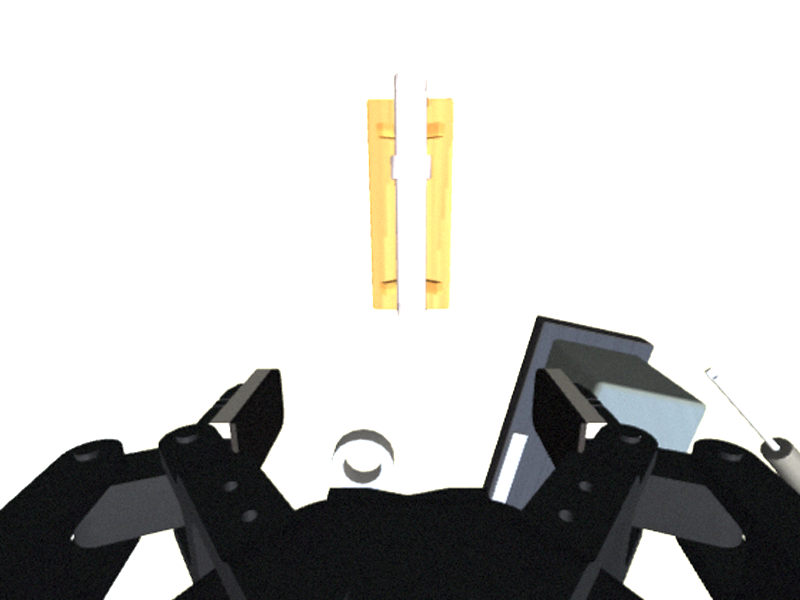

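```bash
python3 - <<'E'
from bench import *; from h import *
import pickle
s,w,im=pickle.load(open("pics/w2.pkl","rb"))
g=im.max(axis=2)
cv2.imwrite("pics/c2.png",cv2.resize(im[40:235,255:325,::-1],None,fx=3,fy=3,interpolation=cv2.INTER_CUBIC))
c=lambda L:[(x*.7,y*.7) for x,y in L]
a=plane(w,c([(411,74),(412.5,313)]),50); print(a.round(1), np.degrees(np.arctan2(*(a[0]-a[1])[[1,0]])), np.linalg.norm(a[0]-a[1]),a.mean(0))
b=plane(w,c([(411,156),(411,180)]),56); print("collar",b.round(1))
print("rackc",plane(w,c([(368,101),(453,99),(374,309),(449,309)]),10).round(1), plane(w,c([(368,101),(453,99),(374,309),(449,309)]),10).mean(0))
E
```

```text
[[446.  334.5  50. ]
 [472.4 191.4  50. ]] 100.45806543068765 145.48809677282208 [459.22231321 262.95100343  50.        ]
collar [[453.9 289.4  56. ]
 [456.4 275.9  56. ]]
rackc [[418.7 322.9  10. ]
 [475.5 334.1  10. ]
 [445.1 178.1  10. ]
 [502.3 188.1  10. ]] [460.4034675  255.79215014  10.        ]
```

View pics/c2.png

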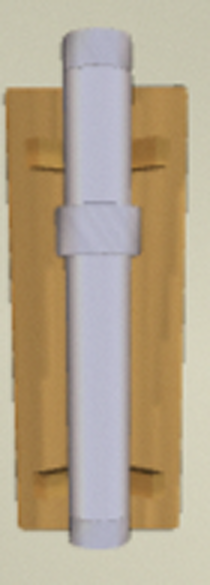

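```bash
python3 - <<'E'
from bench import *; from h import *
s=observe(); plan([459.7,258.5,48],10.46,0,6,s)
E
```

```text
turn -0.57 end err [ 0.5 -0.2  0.1]
[0, 0.009, 0.001, 0.025, -0.1, 0, 0.009, 0, 0.026, -0.1, 0, 0.009, 0.001, 0.025, -0.1, 0, 0.009, 0, 0.026, -0.1, 0, 0.009, 0.001, 0.025, -0.1, 0, 0.01, 0, 0.026, -0.1]
```

Request:
send_rows(motion=[0, 0.014, 0.001, 0.025, -0.3, 0, 0.014, 0.001, 0.026, -0.3, 0, 0.014, 0.001, 0.025, 0, 0, 0.013, 0, 0.026, 0, 0, 0, 0, 0.025, 0, 0, 0, 0, 0.026, 0, 0, 0, 0, 0, 0])

```text
time_s: 4.7
tcp_pos: [456.9, 257.2, 44.3]
tcp_rot: [0.64, 0.769, -0.003, -0.001]
wrist_force: [-0.5, -1.1, -1.4]
width: 85.4
```

```bash
python3 snap.py w3
```

```text
4.7 [456.9 257.2  44.3] 85.4438578176438 10.45 [-0.5  -1.07 -1.42]
```

View pics/w3.png

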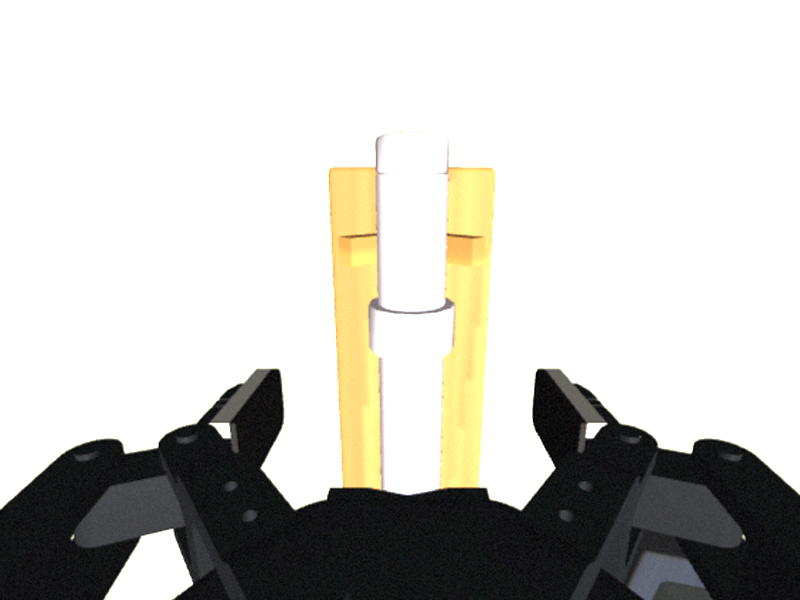

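Request:
send_rows(motion=[40, 0, 0, 0, 0, 80, 0, 0, 0, 0], squeeze=40)

```text
time_s: 4.95
tcp_pos: [460.2, 260.0, 49.1]
tcp_rot: [0.639, 0.769, 0.002, 0.001]
wrist_force: [0.7, 0.3, 0.5]
width: 59.8
```

Request:
send_rows(motion=[255, 0, 0, 0, 0, 255, 0, 0, 0, 0, 255, 0, 0, 0, 0, 255, 0, 0, 0, 0, 255, 0, 0, 0, 0], squeeze=40)

```text
time_s: 5.45
tcp_pos: [457.5, 259.7, 48.0]
tcp_rot: [0.639, 0.769, -0.001, -0.001]
wrist_force: [-4.0, -0.8, 6.1]
width: 18.7
```

```bash
python3 snap.py w4
```

```text
5.45 [457.5 259.7  48. ] 18.7321545437714 10.6 [-3.95 -0.84  6.13]
```

View pics/w4.png

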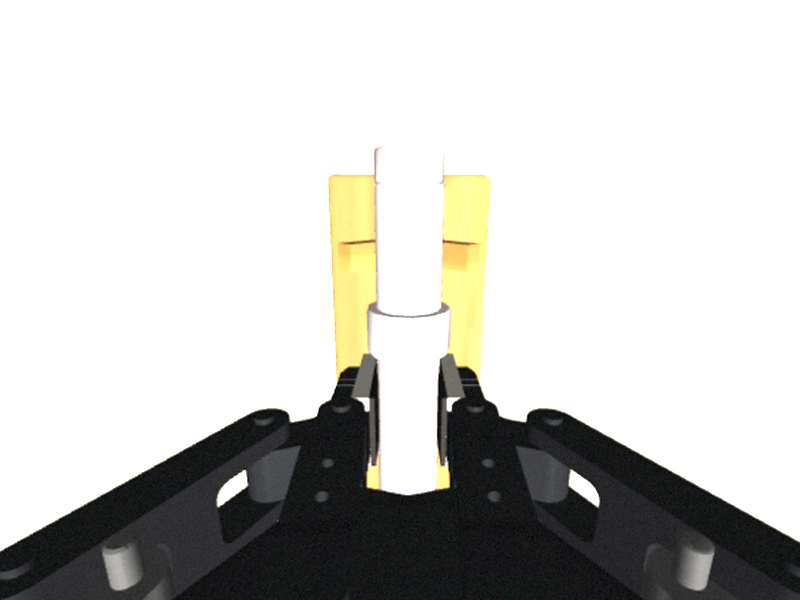

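```bash
python3 - <<'E'
from h import *
import pickle
s,w,im=pickle.load(open("pics/w4.pkl","rb"))
cv2.imwrite("pics/c4.png",cv2.resize(im[90:350,240:335,::-1],None,fx=2.3,fy=2.3,interpolation=cv2.INTER_CUBIC))
pos,R=st(s)
for v in (304,318,352,358): 
    for z in (58,):
        b=plane(w,[(409*.7,v*.7)],z); print(v,((b-pos)@R).round(1))
E
```

```text
304 [[35.4  1.6 -9.9]]
318 [[31.4  1.6 -9.9]]
352 [[21.4  1.6 -9.9]]
358 [[19.6  1.6 -9.9]]
```

View pics/c4.png

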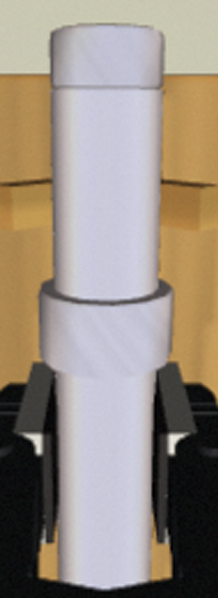

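```bash
python3 - <<'E'
from bench import *; from h import *
s=observe(); s["tcp_pos"]=np.array([459.5,258.7,168.]); plan([610,32,168],-2.55,255,8,s)
E
```

```text
turn 13.15 end err [ 0.4 -0.1  0.3]
[255, -0.031, 0.013, -0, 1.6, 255, -0.031, 0.014, -0, 1.6, 255, -0.031, 0.015, -0, 1.7, 255, -0.03, 0.016, -0, 1.6, 255, -0.03, 0.017, -0, 1.7, 255, -0.029, 0.018, -0, 1.7, 255, -0.028, 0.018, -0, 1.6, 255, -0.028, 0.019, -0, 1.7]
```

Request:
send_rows(motion=[255, 0, 0, -0.01, 0, 255, 0, 0, -0.02, 0, 255, 0, 0, -0.03, 0, 255, 0, 0, -0.03, 0, 255, 0, 0, -0.02, 0, 255, 0, 0, -0.01, 0])

```text
time_s: 6.1
tcp_pos: [459.7, 260.4, 170.1]
tcp_rot: [0.639, 0.769, 0.002, 0.001]
wrist_force: [0.2, 0.7, -2.3]
width: 18.5
```

Request:
send_rows(motion=[255, -0.031, 0.013, 0, 1.6, 255, -0.031, 0.014, 0, 1.6, 255, -0.031, 0.015, 0, 1.7, 255, -0.03, 0.016, 0, 1.6, 255, -0.03, 0.017, 0, 1.7, 255, -0.029, 0.018, 0, 1.7, 255, -0.028, 0.018, 0, 1.6, 255, -0.028, 0.019, 0, 1.7, 255, 0, 0, 0, 0])

```text
time_s: 7.0
tcp_pos: [610.3, 29.2, 166.3]
tcp_rot: [0.725, 0.689, -0.001, 0.001]
wrist_force: [0.2, -0.5, -1.7]
width: 18.5
```

```bash
python3 snap.py w5
```

```text
7.0 [610.3  29.2 166.3] 18.514426684923578 -2.93 [ 0.18 -0.51 -1.72]
```

View pics/w5.png

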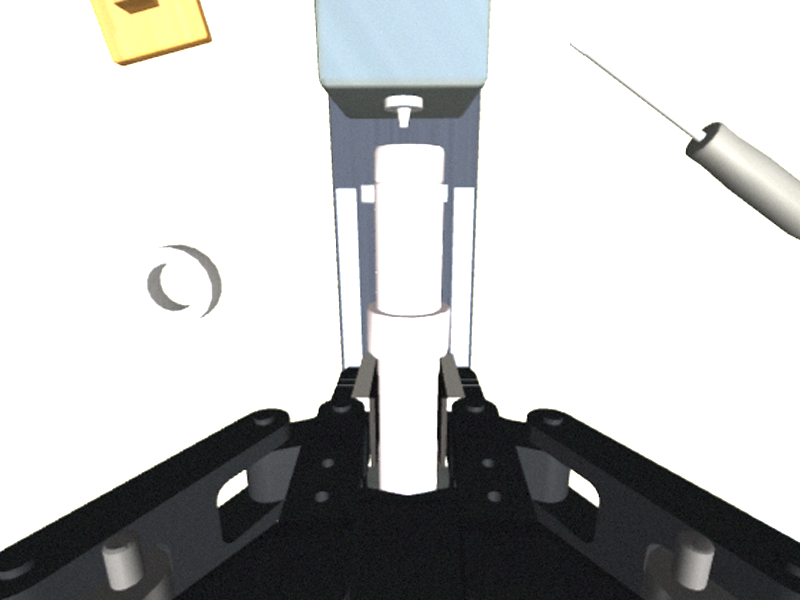

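```bash
python3 - <<'E'
from h import *
import pickle
s,w,im=pickle.load(open("pics/w5.pkl","rb"))
pos,R=st(s)
f=lambda u,v,z:((plane(w,[(u*.7,v*.7)],z)-pos)@R).round(1)
print("nose tip",f(404,127,75),"rest",f(362,185,78),f(447.5,185,78),f(362,202,78),"headfront",f(321,84,100),f(486,84,100))
E
python3 - <<'E'
import sys; sys.path.insert(0,'.')
from bench import *
s=observe(); print(s["time_s"],s["tcp_pos"])
E
```

```text
nose tip [[94.9 -0.1 91.1]] rest [[ 68.6 -20.3  88.1]] [[68.6 20.7 88.1]] [[ 60.7 -20.5  88.2]] headfront [[107.5 -33.4  66.1]] [[107.5  33.3  66.1]]
7.05 [609.05750208  31.08549935 166.19326992]
```

Request:
send_rows(motion=[255, 0, -0.001, 0.01, 0.2, 255, 0, 0, 0.02, 0, 255, 0, 0, 0.02, 0, 255, 0, 0, 0.015, 0, 255, 0, 0, 0.01, 0, 255, 0, 0, 0.006, 0, 255, 0, 0, 0.003, 0, 255, 0, 0, 0.002, 0, 255, 0, 0, 0, 0, 255, 0, 0, 0, 0])

```text
time_s: 8.05
tcp_pos: [608.2, 33.2, 82.0]
tcp_rot: [0.724, 0.689, 0.0, 0.0]
wrist_force: [0.6, 0.3, -2.0]
width: 18.3
```

```bash
python3 snap.py w6
```

```text
8.05 [608.2  33.2  82. ] 18.319012652891264 -2.82 [ 0.6   0.27 -1.97]
```

View pics/w6.png

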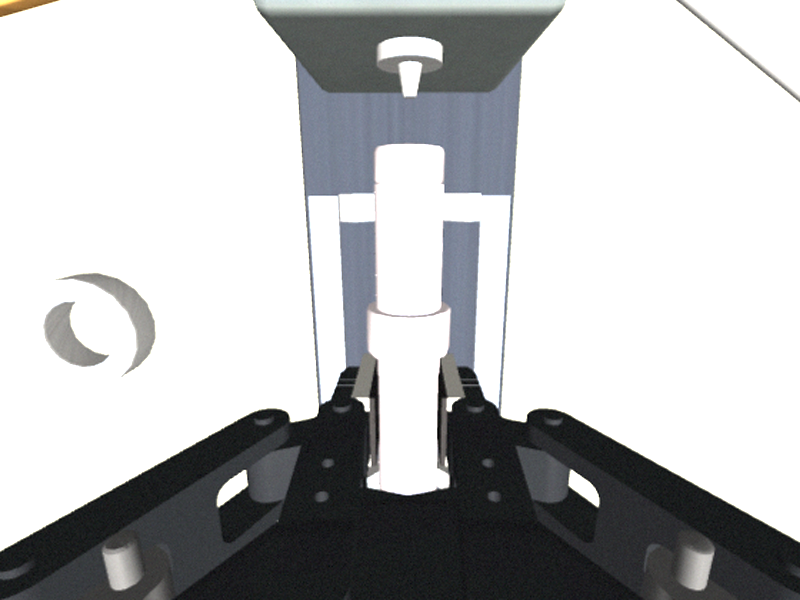

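Request:
send_rows(motion=[255, 0, 0, 0.002, 0.2, 255, 0, 0, 0.001, 0, 255, 0, 0, 0.001, 0, 255, 0, 0, 0, 0, 255, 0, 0, 0, 0])

```text
time_s: 8.6
tcp_pos: [608.7, 33.0, 78.5]
tcp_rot: [0.725, 0.688, 0.001, 0.001]
wrist_force: [0.4, -0.6, 5.8]
width: 18.7
```

Request:
send_rows(motion=[180, 0, 0, 0, 0, 140, 0, 0, 0, 0, 100, 0, 0, 0, 0, 60, 0, 0, 0, 0, 60, 0, 0, 0, 0, 60, 0, 0, -0.02, 0, 60, 0, 0, -0.04, 0, 60, 0, 0, -0.04, 0])

```text
time_s: 9.4
tcp_pos: [606.8, 33.1, 177.3]
tcp_rot: [0.725, 0.688, -0.001, -0.001]
wrist_force: [1.3, 0.8, 0.1]
width: 65.4
```

```bash
python3 snap.py w7
```

```text
9.4 [606.8  33.1 177.3] 65.44383988213083 -3.02 [1.26 0.78 0.12]
```

View pics/w7.png

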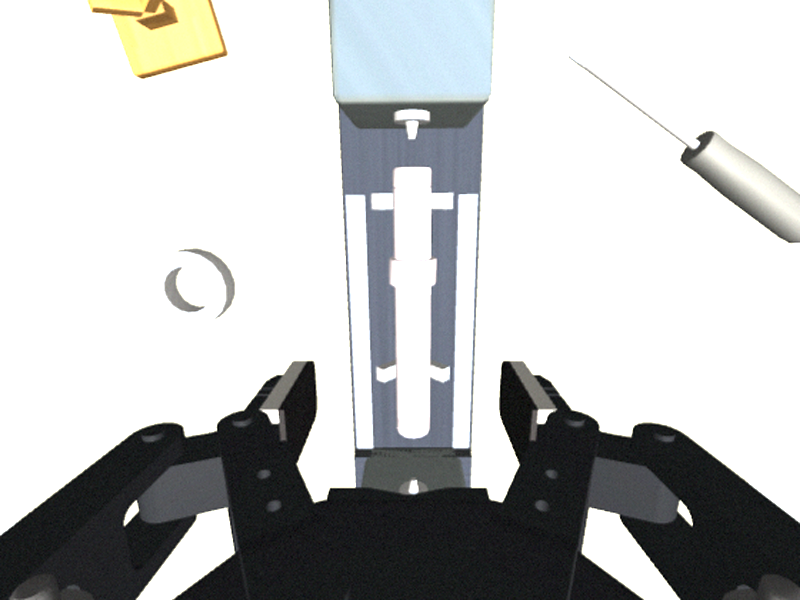

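Request:
send_rows(motion=[60, -0.03, -0.0, 0, 0, 60, -0.04, 0, 0, 0, 60, -0.04, 0, 0, 0, 60, -0.04, 0, 0, -0.3, 60, -0.04, 0, 0, 0, 60, -0.02, 0, 0, 0, 60, 0, 0, 0, 0, 60, 0, 0, 0, 0])

```text
time_s: 10.25
tcp_pos: [596.7, -176.7, 177.0]
tcp_rot: [0.724, 0.69, 0.0, -0.0]
wrist_force: [0.3, 0.2, -0.2]
width: 65.5
```

```bash
python3 snap.py w8
```

```text
10.25 [ 596.7 -176.7  177. ] 65.49746618990947 -2.78 [ 0.28  0.22 -0.18]
```

View pics/w8.png

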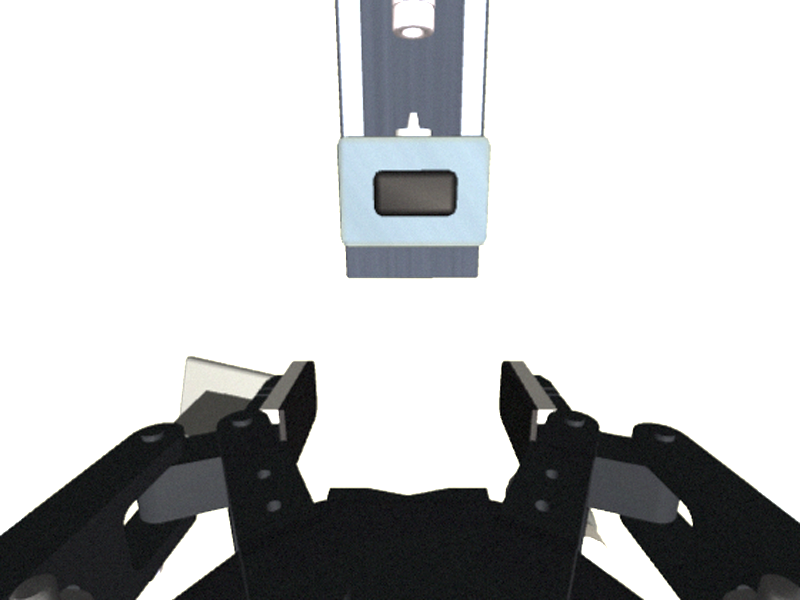

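```bash
python3 - <<'E'
from h import *
import pickle
s,w,im=pickle.load(open("pics/w8.pkl","rb"))
pos,R=st(s)
f=lambda u,v,z:((plane(w,[(u*.7,v*.7)],z)-pos)@R).round(1)
print(f(374,171,145.5),f(456,171,145.5),f(374,216,145.5),f(456,216,145.5)); print(f(414,113,75), f(413,35,75))
E
```

```text
[[ 72.3 -10.1  31.5]] [[72.3 18.3 31.5]] [[ 57.1 -10.4  31.5]] [[57.1 18.8 31.5]]
[[102.8   4.8 102. ]] [[136.5   4.2 102.1]]
```

Request:
send_rows(motion=[60, 0.03, 0.003, 0, 0, 60, 0.03, 0, 0, 0, 60, 0.005, 0, 0.01, 0, 60, 0, 0, 0.02, 0, 60, 0, 0, 0.012, 0, 60, 0, 0, 0.003, 0, 60, 0, 0, 0, 0, 60, 0, 0, 0, 0])

```text
time_s: 11.1
tcp_pos: [603.4, -112.1, 132.9]
tcp_rot: [0.724, 0.69, 0.0, 0.0]
wrist_force: [-0.8, -0.2, 0.5]
width: 64.7
```

```bash
python3 snap.py w9
```

```text
11.1 [ 603.4 -112.1  132.9] 64.68425709753853 -2.74 [-0.78 -0.16  0.53]
```

View pics/w9.png

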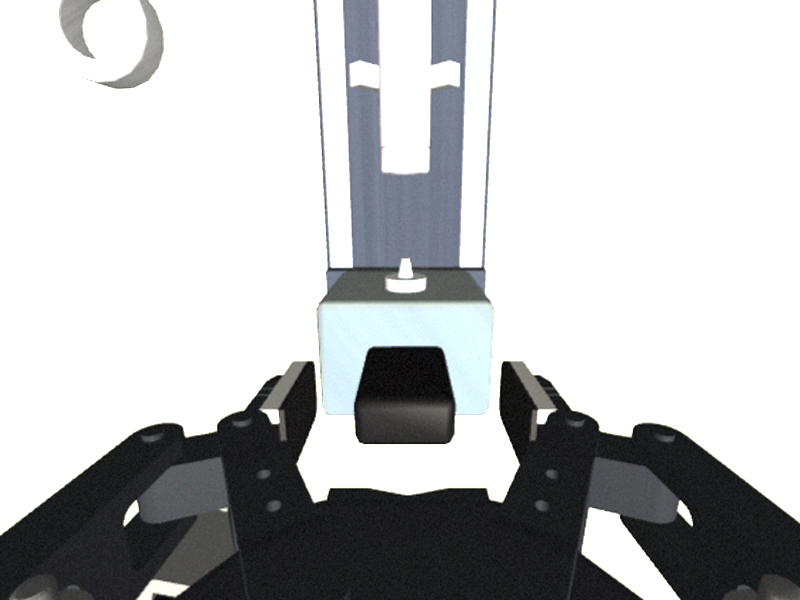

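Request:
send_rows(motion=[120, 0, -0.001, 0, 0, 255, 0, 0, 0, 0, 255, 0, 0, 0, 0, 255, 0, 0, 0, 0, 255, 0, 0, 0, 0], squeeze=30)

```text
time_s: 11.65
tcp_pos: [602.5, -112.0, 133.0]
tcp_rot: [0.724, 0.69, 0.0, 0.001]
wrist_force: [1.1, -0.3, 4.0]
width: 29.5
```

Request:
send_rows(motion=[255, 0.004, 0, 0, 0, 255, 0.006, 0, 0, 0, 255, 0.008, 0, 0, 0, 255, 0.008, 0, 0, 0, 255, 0.006, 0, 0, 0, 255, 0.004, 0, 0, 0, 255, 0, 0, 0, 0])

```text
time_s: 12.35
tcp_pos: [604.2, -74.4, 133.0]
tcp_rot: [0.723, 0.69, 0.001, 0.0]
wrist_force: [-0.2, -1.8, 6.0]
width: 29.9
```

```bash
python3 snap.py w10
```

```text
12.35 [604.2 -74.4 133. ] 29.85278006035372 -2.66 [-0.18 -1.83  5.99]
```

View pics/w10.png

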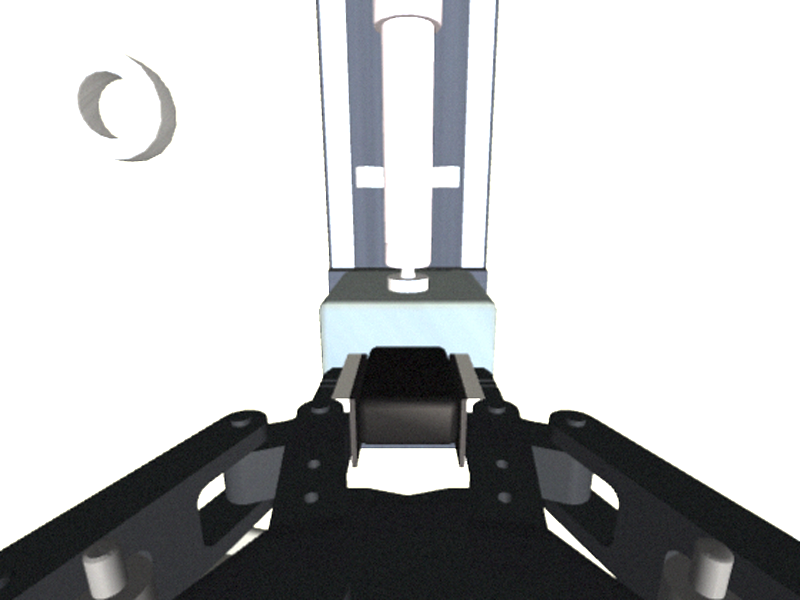

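Request:
send_rows(motion=[255, 0.003, 0, 0, 0, 255, 0.004, 0, 0, 0, 255, 0.004, 0, 0, 0, 255, 0.004, 0, 0, 0, 255, 0.004, 0, 0, 0, 255, 0.003, 0, 0, 0, 255, 0.002, 0, 0, 0, 255, 0, 0, 0, 0])

```text
time_s: 13.2
tcp_pos: [605.2, -51.6, 132.9]
tcp_rot: [0.724, 0.69, -0.0, 0.001]
wrist_force: [-0.6, -4.1, 6.7]
width: 29.8
```

```bash
python3 snap.py w11; python3 - <<'E'
from bench import *; import cv2
im=get_image("scene"); cv2.imwrite("pics/s11.png",cv2.resize(cv2.convertScaleAbs(im[190:270,215:385,::-1],alpha=1.8),None,fx=4.5,fy=4.5,interpolation=cv2.INTER_CUBIC))
E
```

```text
13.2 [605.2 -51.6 132.9] 29.835654226246323 -2.71 [-0.58 -4.13  6.73]
```

View pics/w11.png

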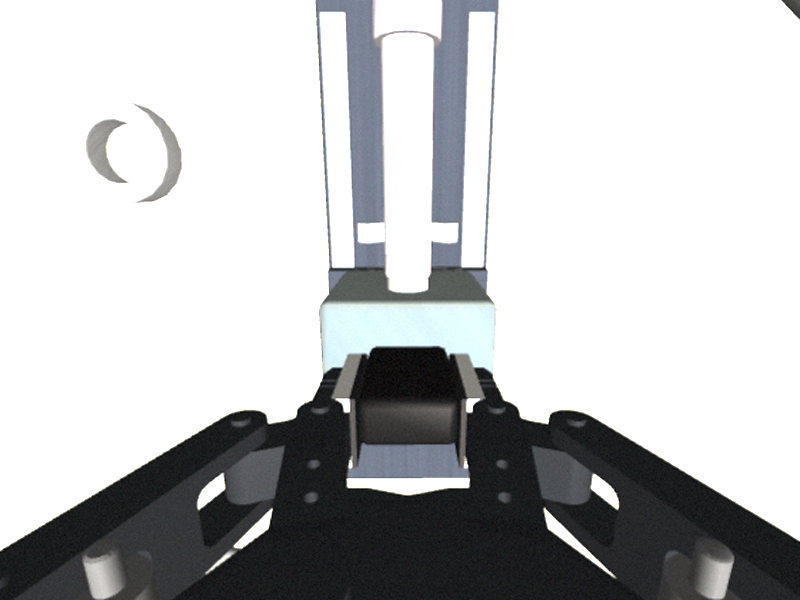

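View pics/s11.png

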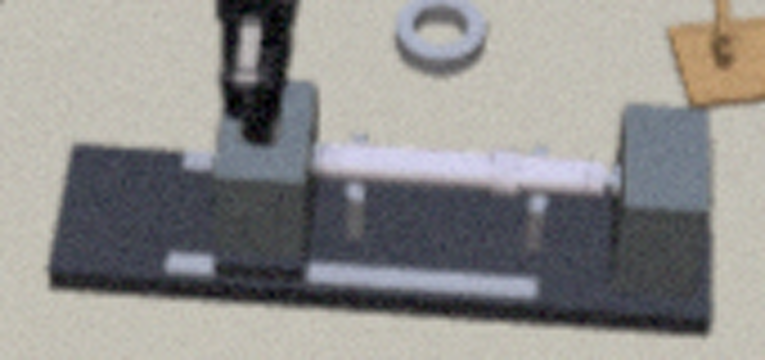

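Request:
send_rows(motion=[255, 0.001, 0, 0, 0, 255, 0.001, 0, 0, 0, 255, 0.001, 0, 0, 0, 255, 0.001, 0, 0, 0, 255, 0, 0, 0, 0])

```text
time_s: 13.8
tcp_pos: [605.3, -48.0, 133.0]
tcp_rot: [0.724, 0.69, -0.0, 0.001]
wrist_force: [-0.3, -5.3, 4.7]
width: 29.5
```

Request:
send_rows(motion=[255, 0.001, 0, 0, 0, 255, 0.001, 0, 0, 0, 255, 0, 0, 0, 0, 255, 0, 0, 0, 0])

```text
time_s: 14.2
tcp_pos: [605.4, -47.8, 133.0]
tcp_rot: [0.724, 0.69, -0.001, 0.002]
wrist_force: [-0.5, -9.3, 5.9]
width: 29.5
```

Request:
send_rows(motion=[255, 0.002, 0, 0, 0, 255, 0.001, 0, 0, 0, 255, 0, 0, 0, 0, 255, 0, 0, 0, 0])

```text
time_s: 14.6
tcp_pos: [605.4, -47.6, 133.0]
tcp_rot: [0.725, 0.689, -0.003, 0.004]
wrist_force: [0.5, -16.2, 4.8]
width: 29.6
```

```bash
python3 snap.py w12; python3 - <<'E'
from bench import *; import cv2
im=get_image("scene"); cv2.imwrite("pics/s12.png",cv2.resize(cv2.convertScaleAbs(im[190:270,215:385,::-1],alpha=1.8),None,fx=4.5,fy=4.5,interpolation=cv2.INTER_CUBIC))
E
```

```text
14.6 [605.4 -47.6 133. ] 29.63080736118178 -2.91 [  0.46 -16.25   4.85]
```

View pics/s12.png

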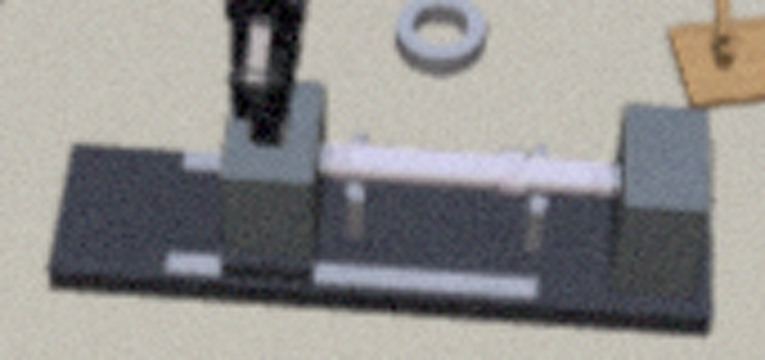

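Request:
send_rows(motion=[255, -0.002, 0, 0, 0, 180, 0, 0, 0, 0, 100, 0, 0, 0, 0, 60, 0, 0, 0, 0, 60, 0, 0, 0, 0, 60, 0, 0, -0.03, 0, 60, 0, 0, -0.04, 0, 60, 0, 0, -0.04, 0, 60, -0.03, 0, 0, 0, 60, -0.03, 0, 0, 0])

```text
time_s: 15.7
tcp_pos: [603.4, -103.7, 244.2]
tcp_rot: [0.722, 0.691, 0.001, 0.001]
wrist_force: [-0.1, -0.3, -1.1]
width: 65.2
```

```bash
python3 snap.py w13
```

```text
15.7 [ 603.4 -103.7  244.2] 65.18657722200564 -2.52 [-0.08 -0.3  -1.09]
```

View pics/w13.png

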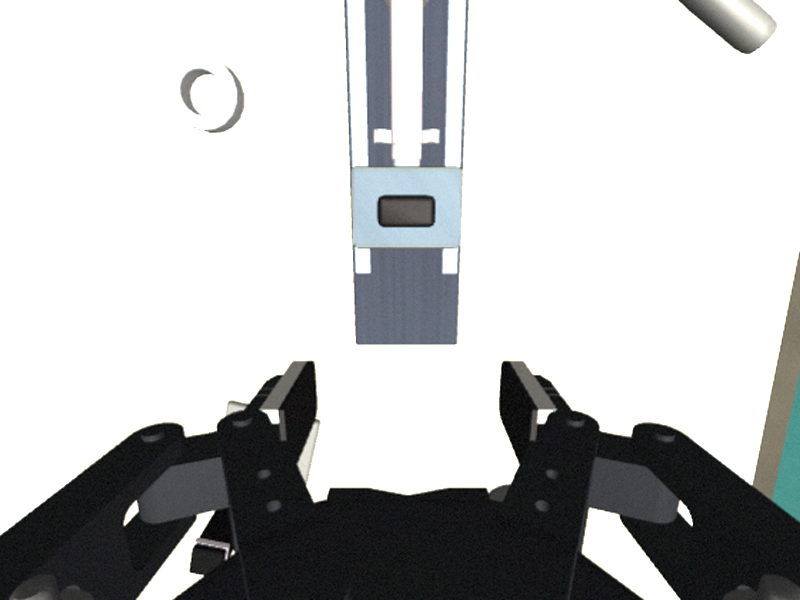

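```bash
python3 - <<'E'
from bench import *; from h import *
s=observe(); plan([437,-340,240],-17.3,60,9,s)
E
```

```text
turn 14.45 end err [ 0.2 -0.  -0.5]
[60, -0.027, -0.017, 0, 1.6, 60, -0.027, -0.016, 0, 1.6, 60, -0.027, -0.016, 0, 1.6, 60, -0.028, -0.015, 0.001, 1.6, 60, -0.028, -0.014, 0, 1.6, 60, -0.029, -0.013, 0.001, 1.6, 60, -0.029, -0.012, 0, 1.6, 60, -0.029, -0.012, 0.001, 1.6, 60, -0.03, -0.011, 0, 1.7]
```

Request:
send_rows(motion=[60, -0.027, -0.017, 0, 1.6, 60, -0.027, -0.016, 0, 1.6, 60, -0.027, -0.016, 0, 1.6, 60, -0.028, -0.015, 0.001, 1.6, 60, -0.028, -0.014, 0, 1.6, 60, -0.029, -0.013, 0.001, 1.6, 60, -0.029, -0.012, 0, 1.6, 60, -0.029, -0.012, 0.001, 1.6, 60, -0.03, -0.011, 0, 1.7, 60, 0, 0, 0, 0])

```text
time_s: 16.75
tcp_pos: [435.4, -338.0, 238.8]
tcp_rot: [0.806, 0.591, -0.0, -0.0]
wrist_force: [0.9, 1.5, 0.2]
width: 65.3
```

Request:
send_rows(motion=[60, 0, 0, 0, 0, 60, 0, 0, 0, 0])

```text
time_s: 16.95
tcp_pos: [437.8, -335.2, 239.0]
tcp_rot: [0.805, 0.594, 0.0, -0.0]
wrist_force: [-0.4, 0.0, -0.0]
width: 65.4
```

```bash
python3 snap.py w14
```

```text
16.95 [ 437.8 -335.2  239. ] 65.36064007689166 -17.14 [-0.44  0.05 -0.03]
```

View pics/w14.png

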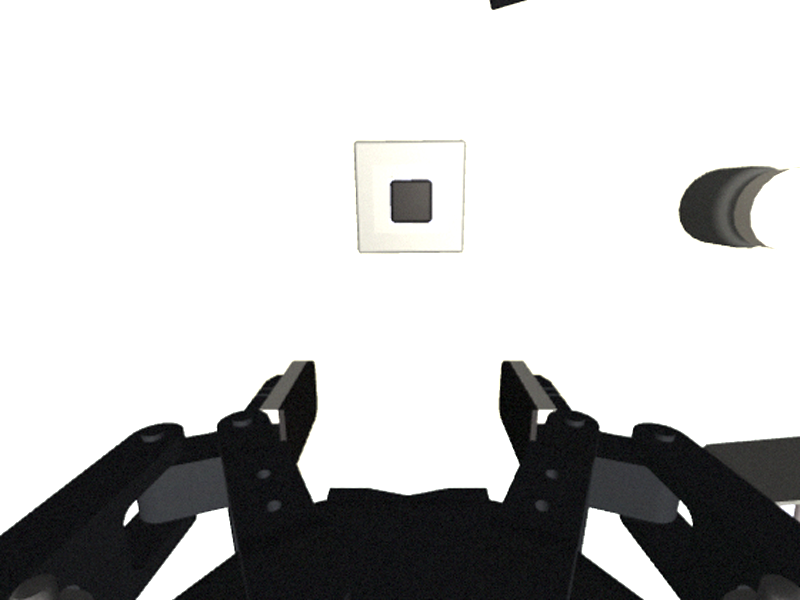

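```bash
python3 - <<'E'
from h import *
import pickle
s,w,im=pickle.load(open("pics/w14.pkl","rb"))
pos,R=st(s)
f=lambda u,v,z:((plane(w,[(u*.7,v*.7)],z)-pos)@R).round(1)
print(f(390,180,135),f(432,180,135),f(391,222,135),f(432,222,135)); a=f(355,142,8);b=f(465,141,8);c=f(358,252,8);d=f(463,252,8)
print(a,b,c,d); print(np.degrees(np.arctan2((b-a)[0,0],(b-a)[0,1])),np.degrees(np.arctan2((d-c)[0,0],(d-c)[0,1])),np.degrees(np.arctan2((a-c)[0,1],(a-c)[0,0])),np.degrees(np.arctan2((b-d)[0,1],(b-d)[0,0])))
E
```

```text
[[ 71.8  -7.3 104.1]] [[ 71.8  14.3 104.1]] [[ 50.5  -7.  104.1]] [[ 50.5  14.7 104.1]]
[[104.1 -39.5 231.1]] [[104.8  47.2 231.1]] [[ 17.3 -39.8 231.1]] [[ 17.2  48.7 231. ]]
0.4625856310667378 -0.06474096624694545 0.19802609921592584 -0.9809962441298757
```

Request:
send_rows(motion=[60, 0.03, 0.002, 0, 0, 60, 0.031, 0, 0, 0, 60, 0, 0, 0.02, 0, 60, 0, 0, 0.03, 0, 60, 0, 0, 0.03, 0, 60, 0, 0, 0.02, 0, 60, 0, 0, 0.015, 0, 60, 0, 0, 0.01, 0, 60, 0, 0, 0, 0, 60, 0, 0, 0, 0])

```text
time_s: 18.0
tcp_pos: [457.9, -278.2, 114.8]
tcp_rot: [0.805, 0.594, 0.0, 0.0]
wrist_force: [0.5, 0.0, 0.5]
width: 65.1
```

```bash
python3 snap.py w15
```

```text
18.0 [ 457.9 -278.2  114.8] 65.0841888632688 -17.17 [0.53 0.01 0.47]
```

View pics/w15.png

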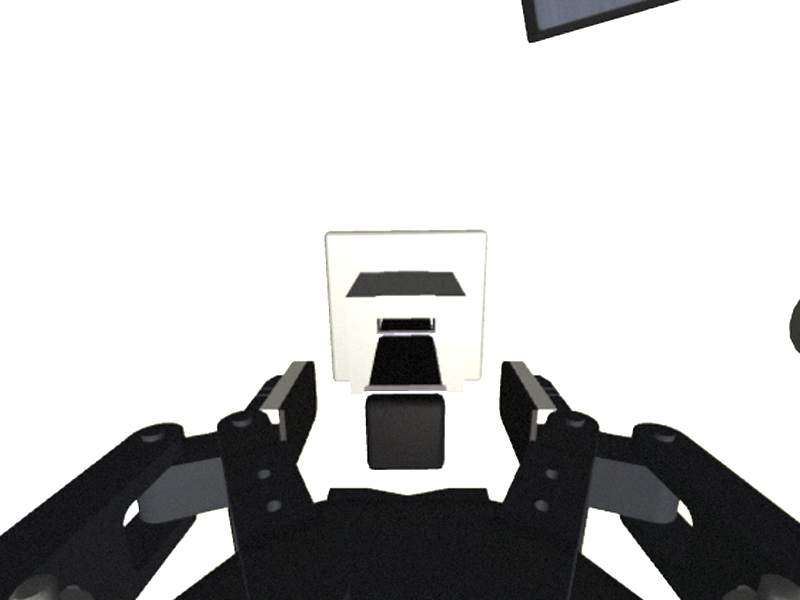

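Request:
send_rows(motion=[120, 0, -0.001, 0, 0, 255, 0, 0, 0, 0, 255, 0, 0, 0, 0, 255, 0, 0, 0, 0, 255, 0, 0, 0, 0, 255, 0, 0, 0, 0], squeeze=50)

```text
time_s: 18.65
tcp_pos: [456.6, -278.4, 115.0]
tcp_rot: [0.805, 0.593, 0.0, 0.001]
wrist_force: [-0.6, 0.7, 4.1]
width: 21.5
```

```bash
python3 snap.py w16; python3 - <<'E'
from h import *
import pickle
for n in("w15","w16"):
    s,w,im=pickle.load(open(f"pics/{n}.pkl","rb"))
    pos,R=st(s)
    f=lambda u,v,z:((plane(w,[(u*.7,v*.7)],z)-pos)@R).round(1)
    print(f(367,395,135),f(444,395,135),f(367,469,135),f(444,469,135))
E
```

```text
18.65 [ 456.6 -278.4  115. ] 21.540789724345725 -17.22 [-0.6   0.72  4.1 ]
[[ 14.1  -9.1 -20.2]] [[ 14.1  11.2 -20.2]] [[ -8.5  -9.7 -20.2]] [[ -8.5  11.7 -20.2]]
[[ 14.   -9.1 -20.1]] [[ 14.   11.2 -20. ]] [[ -8.6  -9.7 -20.1]] [[ -8.6  11.7 -20. ]]
```

View pics/w16.png

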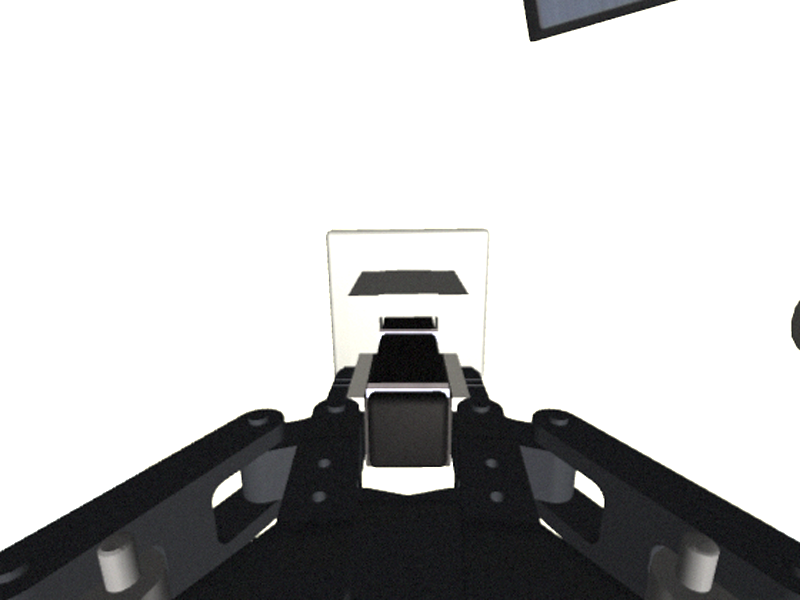

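Request:
send_rows(motion=[255, 0, 0, -0.005, 0, 255, 0, 0, -0.01, 0, 255, 0, 0, -0.015, 0, 255, 0, 0, -0.025, 0, 255, 0, 0, -0.03, 0, 255, 0, 0, -0.03, 0, 255, 0, 0, -0.025, 0, 255, 0, 0, -0.015, 0, 255, 0, 0, -0.005, 0, 255, 0, 0, 0, 0])

```text
time_s: 19.7
tcp_pos: [456.4, -278.2, 274.9]
tcp_rot: [0.805, 0.593, 0.0, 0.0]
wrist_force: [0.8, 0.2, -0.9]
width: 21.7
```

```bash
python3 snap.py w17; python3 - <<'E'
from bench import *; from h import *
s=observe(); 
ax=np.array([.0445,.999]); tgt=np.array([610.5,79.1])-2.8*ax; print(tgt)
plan([*tgt,275],-2.6,255,16,s)
E
```

```text
19.7 [ 456.4 -278.2  274.9] 21.67673281177548 -17.21 [ 0.75  0.2  -0.92]
[610.3754  76.3028]
turn -14.62 end err [0.4 0.4 0.1]
[255, 0.024, 0.003, -0, -0.9, 255, 0.024, 0.003, -0, -0.9, 255, 0.024, 0.003, -0, -0.9, 255, 0.024, 0.004, -0, -0.9, 255, 0.024, 0.004, -0, -0.9, 255, 0.024, 0.005, -0, -0.9, 255, 0.024, 0.005, -0, -0.9, 255, 0.023, 0.005, -0, -0.9, 255, 0.023, 0.006, -0, -0.9, 255, 0.023, 0.006, -0, -0.9, 255, 0.023, 0.006, -0, -0.9, 255, 0.023, 0.007, -0, -0.9, 255, 0.023, 0.007, -0, -1, 255, 0.023, 0.007, -0, -0.9, 255, 0.023, 0.008, -0.001, -1, 255, 0.023, 0.008, -0, -0.9]
```

View pics/w17.png

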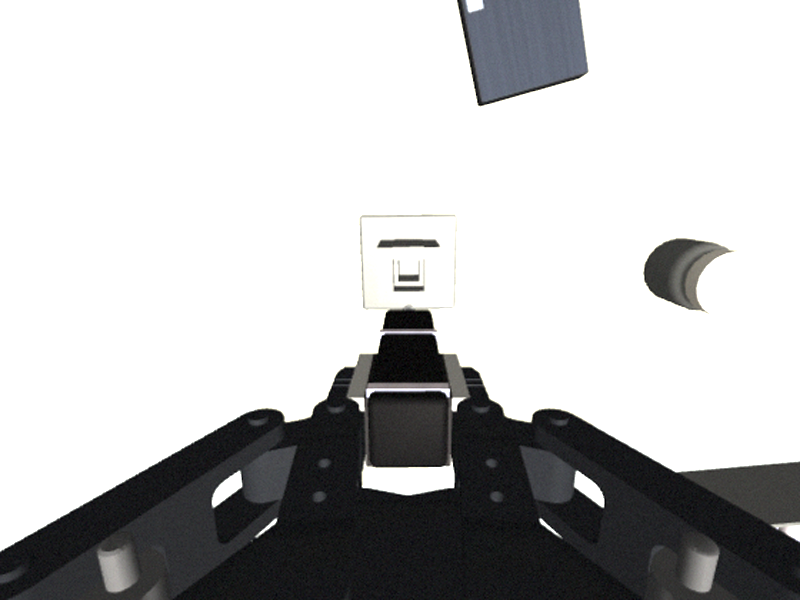

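Request:
send_rows(motion=[255, 0.02, 0.002, 0, -0.9, 255, 0.024, 0.003, 0, -0.9, 255, 0.024, 0.003, 0, -0.9, 255, 0.024, 0.004, 0, -0.9, 255, 0.024, 0.004, 0, -0.9, 255, 0.024, 0.005, 0, -0.9, 255, 0.024, 0.005, 0, -0.9, 255, 0.023, 0.005, 0, -0.9, 255, 0.023, 0.006, 0, -0.9, 255, 0.023, 0.006, 0, -0.9])

```text
time_s: 20.75
tcp_pos: [550.6, -59.7, 272.4]
tcp_rot: [0.756, 0.655, -0.001, -0.001]
wrist_force: [0.2, 0.1, -2.0]
width: 21.5
```

Request:
send_rows(motion=[255, 0.023, 0.006, 0, -0.9, 255, 0.023, 0.007, 0, -0.9, 255, 0.023, 0.007, 0, -1, 255, 0.023, 0.007, 0, -0.9, 255, 0.023, 0.008, 0, -1, 255, 0.023, 0.008, 0, -0.9, 255, 0.004, 0.001, 0, 0, 255, 0, 0, 0, 0, 255, 0, 0, 0, 0, 255, 0, 0, 0, 0])

```text
time_s: 21.75
tcp_pos: [608.9, 75.1, 274.0]
tcp_rot: [0.724, 0.69, -0.0, -0.0]
wrist_force: [0.1, -0.1, -0.8]
width: 21.4
```

```bash
python3 snap.py w18
```

```text
21.75 [608.9  75.1 274. ] 21.42996104077648 -2.69 [ 0.09 -0.09 -0.83]
```

View pics/w18.png

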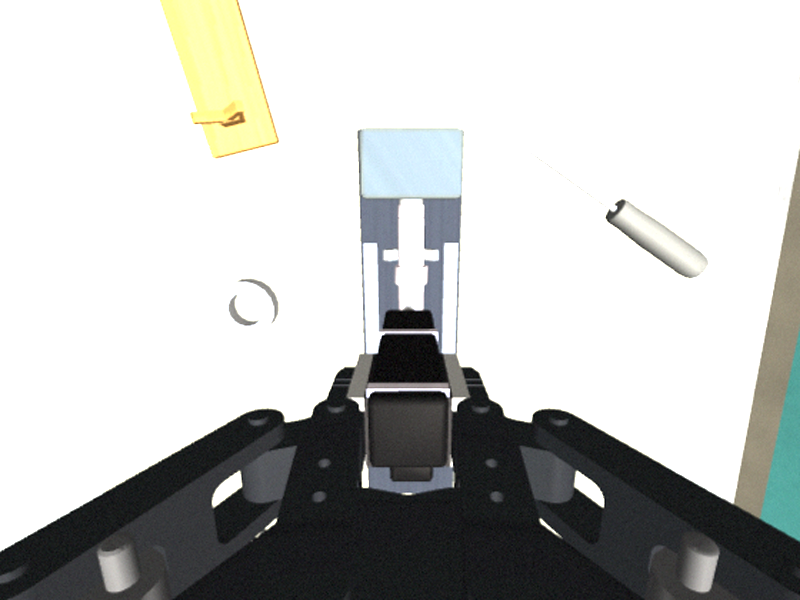

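```bash
python3 - <<'E'
from h import *
import pickle
s,w,im=pickle.load(open("pics/w18.pkl","rb"))
cv2.imwrite("pics/c18.png",cv2.resize(im[80:235,240:335,::-1],None,fx=5,fy=3.8*5/3.8,interpolation=cv2.INTER_CUBIC)[:780])
pos,R=st(s)
E
```

```text
(no output)
```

View pics/c18.png

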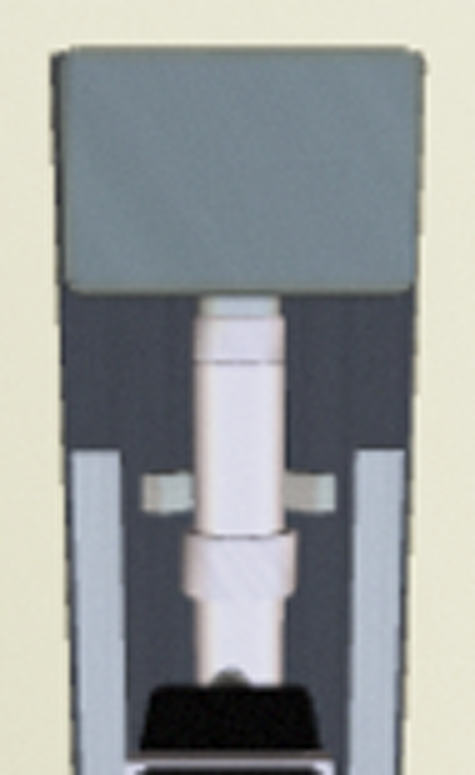

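```bash
python3 - <<'E'
from h import *
import pickle
s,w,im=pickle.load(open("pics/w18.pkl","rb"))
pos,R=st(s)
f=lambda x,y,z:((plane(w,[(240+(x+.5)/5-.5,80+(y+.5)/5-.5)],z)-pos)@R).round(2)
print("collar",f(240.5,536,88),f(240.5,600,88),"shoulder top?",f(240,315,85),"rest",f(143,475,78),f(335,475,78),f(335,513,78),"head front edge",f(68,291,100),f(412,291,100))
# predicted probe tip pixel
for tx in (0,2.8): 
  p=proj(w,pos+R@np.array([tx,0,107])); print((p-[240,80])*5)
  p=proj(w,pos+R@np.array([tx+3,0,103.5])); print((p-[240,80])*5)
E
```

```text
collar [[ 11.93   4.29 186.02]] [[ -1.94   4.32 186.03]] shoulder top? [[ 57.36   4.12 189.  ]] rest [[ 23.54 -16.74 196.04]] [[ 23.53  24.81 196.  ]] [[ 15.25  24.97 196.  ]] head front edge [[ 62.29 -29.55 174.03]] [[ 62.28  37.5  173.97]]
[[216.50370838 690.94826471]]
[[216.35876591 678.86874803]]
[[216.47162773 674.25465457]]
[[216.32565045 661.83668468]]
```

Request:
send_rows(motion=[255, 0.003, 0.001, 0.01, 0, 255, 0, 0.001, 0.02, 0, 255, 0, 0, 0.02, 0, 255, 0, 0, 0.012, 0, 255, 0, 0, 0.006, 0, 255, 0, 0, 0.002, 0, 255, 0, 0, 0, 0, 255, 0, 0, 0, 0, 255, 0, 0, 0, 0])

```text
time_s: 22.7
tcp_pos: [611.9, 79.1, 205.3]
tcp_rot: [0.723, 0.691, 0.001, 0.001]
wrist_force: [-0.7, -0.6, -1.0]
width: 21.7
```

```bash
python3 snap.py w19;  python3 - <<'E'
from bench import *; import cv2,pickle
s,w,im=pickle.load(open("pics/w19.pkl","rb"))
cv2.imwrite("pics/c19.png",cv2.resize(im[60:240,230:340,::-1],None,fx=5,fy=5,interpolation=cv2.INTER_CUBIC)[:,:][100:700])
im=get_image("scene"); cv2.imwrite("pics/s19.png",cv2.resize(cv2.convertScaleAbs(im[170:260,265:385,::-1],alpha=1.8),None,fx=6.5,fy=6.5,interpolation=cv2.INTER_CUBIC))
E
```

```text
22.7 [611.9  79.1 205.3] 21.704307656731228 -2.62 [-0.74 -0.61 -0.98]
```

View pics/w19.png

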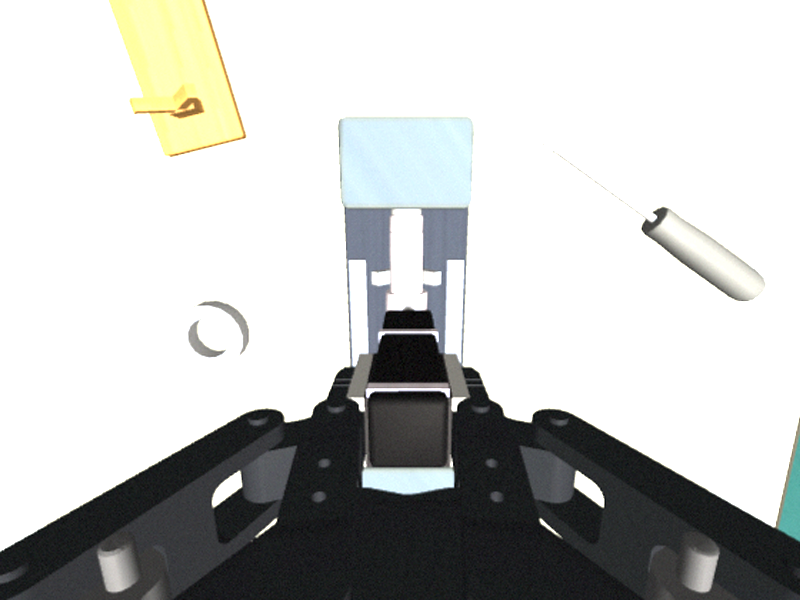

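View pics/c19.png

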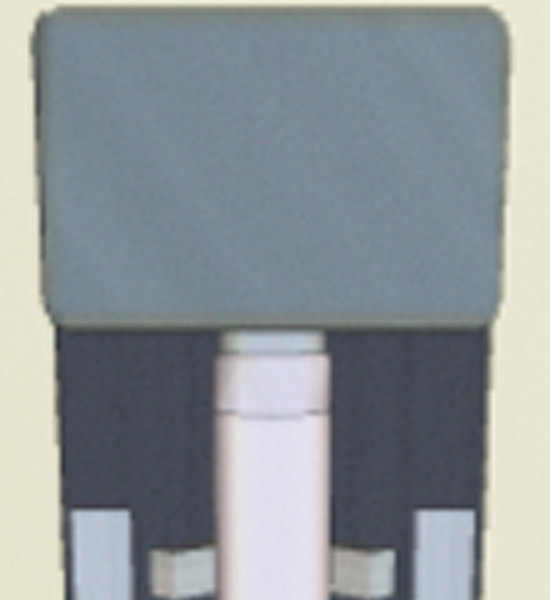

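View pics/s19.png

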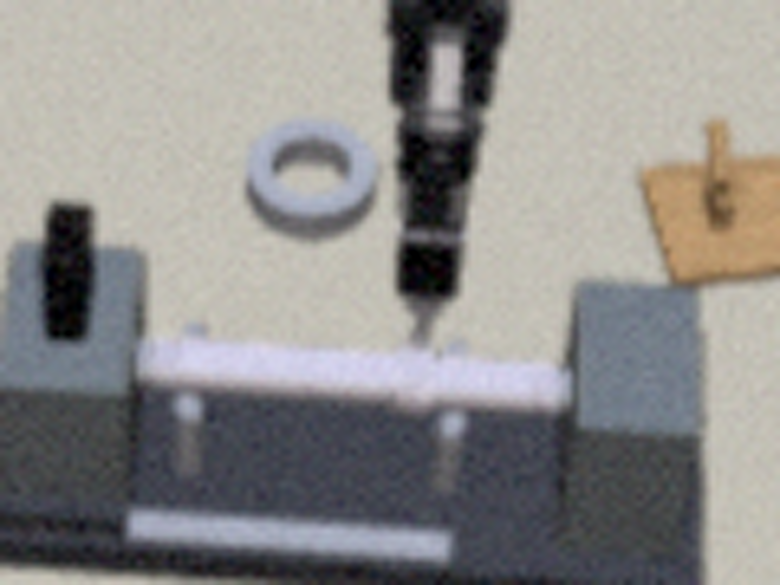

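Request:
send_rows(motion=[255, 0, -0.001, 0, 0, 255, 0, 0, 0, 0, 255, 0, 0, 0, 0, 255, 0, 0, 0, 0])

```text
time_s: 23.2
tcp_pos: [610.5, 79.1, 204.3]
tcp_rot: [0.723, 0.691, 0.0, 0.0]
wrist_force: [-0.8, 0.5, -1.8]
width: 21.6
```

```bash
python3 snap.py w20;  python3 - <<'E'
from bench import *; import cv2,pickle
from h import *
s,w,im=pickle.load(open("pics/w20.pkl","rb"))
cv2.imwrite("pics/c20.png",cv2.resize(im[170:245,240:330,::-1],None,fx=8,fy=8,interpolation=cv2.INTER_CUBIC))
pos,R=st(s)
for tx in (0,1.5,3): print(tx,((proj(w,pos+R@np.array([tx,0,103.5]))-[240,170])*8).round())
E
```

```text
23.2 [610.5  79.1 204.3] 21.645547888245957 -2.61 [-0.81  0.52 -1.79]
0 [[347. 395.]]
1.5 [[347. 381.]]
3 [[347. 366.]]
```

View pics/c20.png

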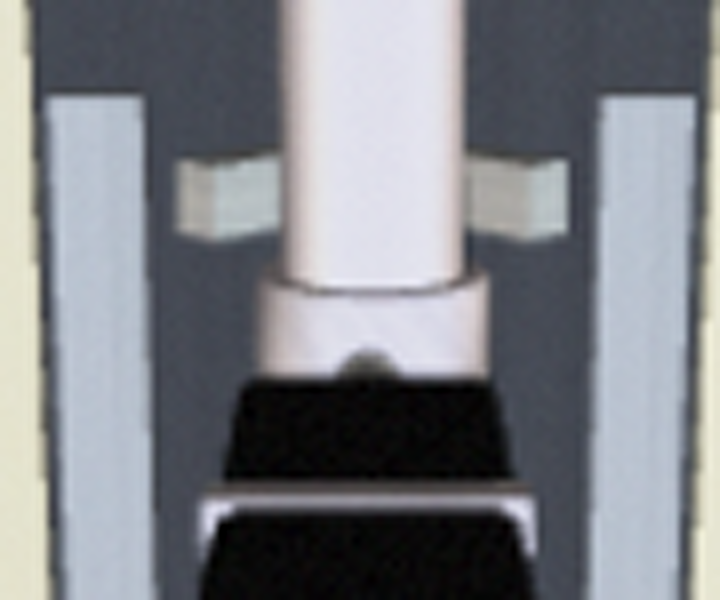

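```bash
python3 - <<'E'
from h import *
import pickle
s,w,im=pickle.load(open("pics/w20.pkl","rb"))
pos,R=st(s)
f=lambda x,y,z:((plane(w,[(240+(x+.5)/8-.5,170+(y+.5)/8-.5)],z)-pos)@R).round(2)
print("far edge top",f(375,292,88),"side",f(260,270,75),f(490,270,75),"rest",f(178,160,78),f(568,160,78))
E
```

```text
far edge top [[  7.85   2.53 116.33]] side [[  7.18  -9.99 129.33]] [[  7.17  15.2  129.33]] rest [[ 19.94 -18.47 126.33]] [[ 19.92  23.2  126.33]]
```

Request:
send_rows(motion=[255, -0.0005, 0.0007, 0.003, 0, 255, 0, 0, 0.004, 0, 255, 0, 0, 0.003, 0, 255, 0, 0, 0, 0, 255, 0, 0, 0, 0, 255, 0, 0, 0, 0])

```text
time_s: 23.85
tcp_pos: [611.0, 78.5, 194.4]
tcp_rot: [0.723, 0.691, -0.0, -0.0]
wrist_force: [-0.4, -0.5, -0.4]
width: 21.5
```

Request:
send_rows(motion=[255, 0, 0, 0.001, 0, 255, 0, 0, 0.001, 0, 255, 0, 0, 0, 0, 255, 0, 0, 0, 0])

```text
time_s: 24.25
tcp_pos: [611.1, 78.5, 192.4]
tcp_rot: [0.723, 0.691, 0.0, 0.0]
wrist_force: [0.5, -0.3, -1.0]
width: 21.4
```

Request:
send_rows(motion=[255, 0, 0, 0.001, 0, 255, 0, 0, 0.001, 0, 255, 0, 0, 0, 0, 255, 0, 0, 0, 0])

```text
time_s: 24.65
tcp_pos: [611.1, 78.5, 190.4]
tcp_rot: [0.723, 0.691, 0.0, 0.0]
wrist_force: [-0.3, -0.6, 0.8]
width: 21.2
```

Request:
send_rows(motion=[255, 0, 0, 0.001, 0, 255, 0, 0, 0.001, 0, 255, 0, 0, 0, 0, 255, 0, 0, 0, 0])

```text
time_s: 25.05
tcp_pos: [611.2, 78.5, 188.4]
tcp_rot: [0.723, 0.691, 0.0, 0.0]
wrist_force: [-0.8, -0.2, 1.6]
width: 21.2
```

```bash
python3 snap.py w21;  python3 - <<'E'
from bench import *; import cv2,pickle
from h import *
F=[]
s,w,im=pickle.load(open("pics/w21.pkl","rb"))
cv2.imwrite("pics/c21.png",cv2.resize(im[170:245,240:330,::-1],None,fx=8,fy=8,interpolation=cv2.INTER_CUBIC))
im=get_image("scene"); F.append(observe()["wrist_force"]); cv2.imwrite("pics/s21.png",cv2.resize(cv2.convertScaleAbs(im[170:260,285:385,::-1],alpha=1.8),None,fx=6.5,fy=6.5,interpolation=cv2.INTER_CUBIC))
print(np.array(F))
E
```

```text
25.05 [611.2  78.5 188.4] 21.202984341839294 -2.62 [-0.75 -0.22  1.6 ]
[[-0.25922126  0.00258409  1.57623488]]
```

View pics/c21.png

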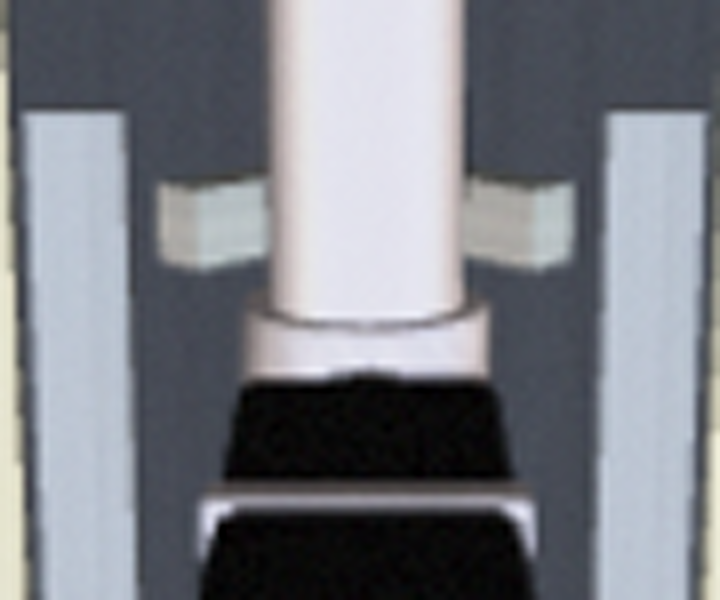

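View pics/s21.png

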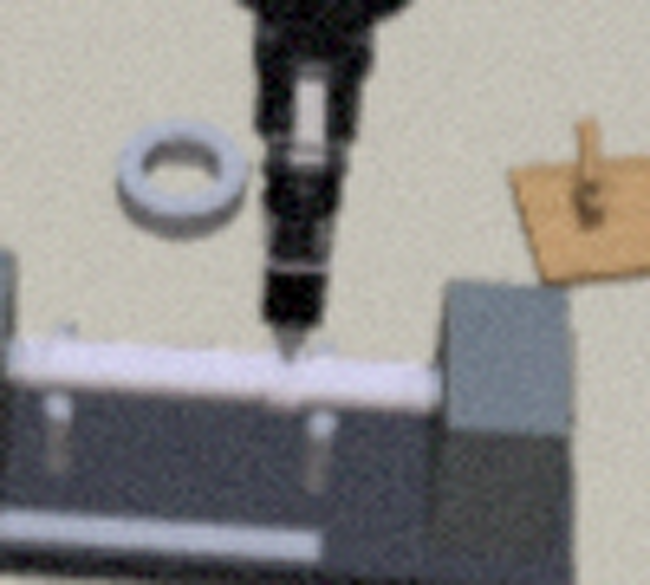

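```bash
python3 - <<'E'
from h import *
from bench import *
import pickle
s,w,im=pickle.load(open("pics/w21.pkl","rb"))
pos,R=st(s)
f=lambda x,y,z:((plane(w,[(240+(x+.5)/8-.5,170+(y+.5)/8-.5)],z)-pos)@R).round(2)
print("far edge top",f(367,326,88),"side",f(246,302,75),f(490,305,75),"rest back/front",f(158,182,78),f(575,180,78),f(200,270,78))
p=camera_params("scene")
q=(609.3,47.1,-.0445)
th=np.radians([-30,0,30,60,90])
for y in(25,32,39):
    print(y,((proj(p,place(q,[[13*np.cos(t),y,75+13*np.sin(t)] for t in th]))-[285,170])*6.5).round().tolist())
E
```

```text
far edge top [[  8.3    1.71 100.37]] side [[  7.51 -10.72 113.37]] [[  7.18  14.39 113.38]] rest back/front [[ 20.63 -19.21 110.37]] [[ 20.82  22.56 110.38]] [[ 11.58 -15.17 110.37]]
25 [[259.0, 411.0], [259.0, 404.0], [260.0, 389.0], [262.0, 371.0], [263.0, 354.0]]
32 [[278.0, 412.0], [278.0, 405.0], [280.0, 390.0], [281.0, 372.0], [282.0, 355.0]]
39 [[297.0, 414.0], [298.0, 407.0], [299.0, 392.0], [300.0, 373.0], [301.0, 357.0]]
```

```bash
python3 - <<'E'
from h import *
from bench import *
import pickle
F=[];A=0
for i in range(8): A=A+get_image("scene").astype(float); F.append(observe()["wrist_force"])
A/=8; np.save("pics/A.npy",A); print(np.mean(F,0).round(2))
c=cv2.resize(np.clip(A[205:242,300:360,::-1]*1.5,0,255).astype(np.uint8),None,fx=13,fy=13,interpolation=cv2.INTER_CUBIC)
cv2.imwrite("pics/s22.png",c)
p=camera_params("scene"); q=(609.3,47.1,-.0445)
for y in(25,32,39,-65,85): print(y,((proj(p,place(q,[[13*np.cos(t),y,75+13*np.sin(t)] for t in np.radians([-30,30,90])]))-[300,205]+.5)*13).round().tolist())
E
```

```text
[-0.9  -0.18  1.03]
25 [[329.0, 374.0], [332.0, 330.0], [337.0, 259.0]]
32 [[367.0, 376.0], [371.0, 332.0], [375.0, 262.0]]
39 [[405.0, 379.0], [409.0, 335.0], [414.0, 265.0]]
-65 [[-159.0, 340.0], [-159.0, 296.0], [-154.0, 226.0]]
85 [[656.0, 396.0], [662.0, 352.0], [666.0, 282.0]]
```

View pics/s22.png

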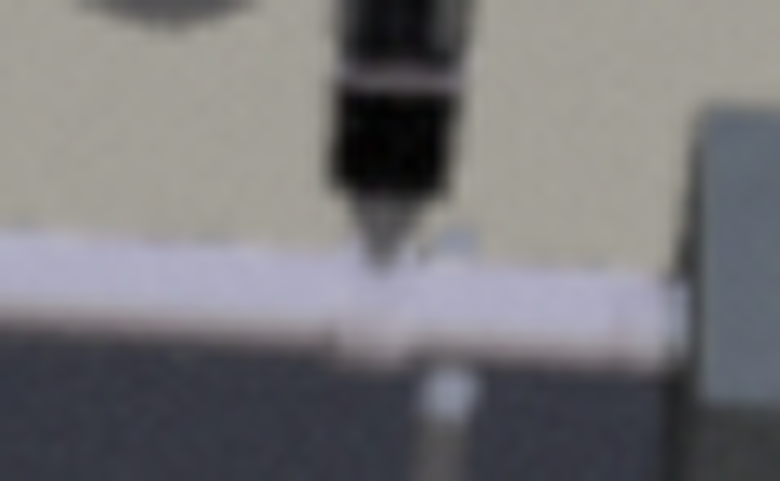

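Request:
send_rows(motion=[255, 0, 0, 0.001, 0, 255, 0, 0, 0.0005, 0, 255, 0, 0, 0, 0, 255, 0, 0, 0, 0, 255, 0, 0, 0, 0, 255, 0, 0, 0, 0])

```text
time_s: 26.15
tcp_pos: [611.1, 78.6, 186.9]
tcp_rot: [0.723, 0.691, 0.0, 0.0]
wrist_force: [-1.4, 1.1, 1.5]
width: 21.4
```

```bash
python3 snap.py w23; python3 - <<'E'
from h import *
from bench import *
F=[];Z=[];A=0
for i in range(8):
    A=A+get_image("scene").astype(float); o=observe(); F.append(o["wrist_force"]);Z.append(o["tcp_pos"])
A/=8; print(np.mean(F,0).round(2),np.mean(Z,0).round(2),o["width"],o["time_s"])
c=cv2.resize(np.clip(A[170:270,220:380,::-1]*1.6,0,255).astype(np.uint8),None,fx=5,fy=5,interpolation=cv2.INTER_CUBIC)
cv2.imwrite("pics/s23.png",c)
E
```

```text
26.15 [611.1  78.6 186.9] 21.36606078033097 -2.62 [-1.36  1.1   1.52]
[-0.52 -0.2   1.66] [611.13  78.55 186.82] 21.471391913322517 26.6
```

View pics/s23.png

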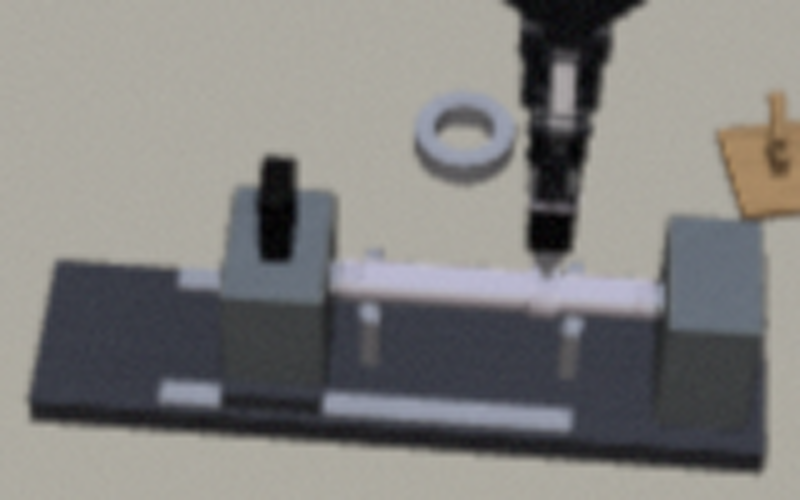

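View pics/w23.png

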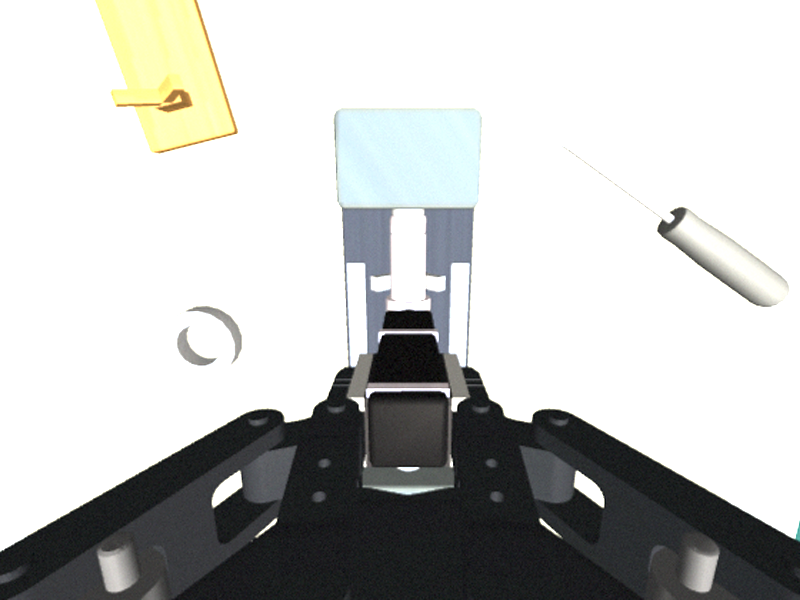

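```bash
python3 - <<'E'
from bench import *
print(finish_job())
E
```

```text
the job is handed in; nothing more can be done
None
```

The job is handed in at about 26.6 s of the 67 s allowed. The rod is snug between both centres, and the arm is still holding the probe on the collar.

- **Rod:** I laid it in the V rests with its collar towards the headstock, then let go. I pinched the tailstock's tab and slid it up until it stopped at about 16 N. The tab's position put the shoulder at fixture y ≈ -65 mm, as expected. The pictures show the rod against the headstock shoulder.
- **Probe:** I lifted it straight out of the stand and lowered its tip on to the collar. The last pictures put the tip within about 0.5 mm of mid-width and centred across the rod.
- **Plunger:** The two depth checks agree on half way. The height gives about 8.2 mm pressed in. The force, about 3.0 N after taking off the probe's weight, gives about 8 mm. Single force readings vary by roughly 0.5 N, so I averaged eight of them.
- **Other checks:** The jar, ring and screwdriver were not touched. The wrist camera read about 2 mm off sideways, so I corrected for that using where the gripper actually closed. The first network estimates of the fixture's position differed by about 20 mm between the two fixed cameras, so I used my own fit to the wrist picture instead.

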